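# Latch the cell tray onto its contacts

## Robot

A 6-joint arm with a two-finger parallel gripper is mounted at the origin on the work surface. World frame = base frame: x ahead of the robot, y to its left, z up, the work surface at z = 0. Lengths are in m, angles in degrees, forces in N, time in s.
With the tool pointing down it reaches from about 0.3 to 0.75 m from the base axis. Payload 8.5 kg.
Tool frame: the origin (TCP) lies at the very end of the fingers, on their centre line; the grasp point (between the pads) lies 19 mm behind it (env.hold_point_z is the distance from the TCP to the grasp point, in m); z points along the fingers, y is the line along which they close (so a half turn about z gives the same grasp; the last joint's range is limited). The gripper opens to 85 mm and grips with 20 to 120 N. Pads are 22 mm wide; open, the fingers measure 114 mm over their backs; the gripper's body (76 mm by 85 mm) begins 54 mm behind the grasp point. The pads swing forward as they close: fully open they stand 13 mm farther back than shut.
Start: joints at [51.205, 21.807, 74.336, -0, 83.858, -12.336], TCP at [0.245, 0.492, 0.208] pointing down, gripper open.
Joint ranges: [-178.18, 178.18], [-50.72, 133.34], [12.68, 142.11], [-81.47, 261.47], [9.98, 163.14], [-165.26, 165.26]. Speed limits (degrees/s): [136.94, 136.94, 180, 180, 180, 180].

## Interface

Orientations are given as a 3x3 rotation matrix whose columns are the frame's x, y, z axes.
In Python, from rig import env, optics gives the robot as it stands.
- The arm moves only by the shell command python3 -m jog 'ROWS' [OPENING] [FORCE]. ROWS is JSON, a list of rows, each an object with "linear": the shift along the tool's x, y, z in units of 40 mm (1.0 is 40 mm), a list of three; "roll": the turn about the tool's z in units of 5 degrees (1.0 is 5 degrees). A call has 1 to 12 rows; each row shifts and turns the commanded pose from where the row before left it, along the tool's axes as they then stand; what a row does not reach is not made up. A row lasts 1/12 s, in which the tool goes at most 41.7 mm and 7.16 degrees, less where a joint would pass 70% of its speed; a pose out of reach is approached as far as the arm can. A call is refused whole if a number of a shift passes 1 or a number of a turn 1, either way. A call with a gripper value outside its range is refused whole. OPENING is the opening, from -1 (shut) to 1 (fully open), set as the call begins (- or left out, the last holds). The fingers move at their own pace and stop on an object; FORCE is the grip in N (left out, the last holds). Time passes only in rows, so rows that do not move let the fingers close. It gives the time, the measured TCP pose, the force, the opening and the grip force at its end, in the units of the state.
- env.observe(): the state, without advancing time (a new reading comes with each control period).
- optics.get_image(name): name is "scene" or "top" or "wrist"; returns the picture (384x512x3 uint8, red, green, blue); there is no depth.
- optics.calibration(name): a dict with "fov_y" (degrees; the focal length in pixels is half the picture's height over the tangent of half this angle, whatever the lens; pixels are square), "cx", "cy" (the principal point, pixels), "T" (4x4, takes a point from camera to world coordinates). Camera axes: x right, y down, z forward; pixel columns grow to the right and rows downward; lengths in m; the calibration is good to about 2 mm. A picture is of the moment at which its call begins: read the wrist's pose just before it. calibration takes no time and is no camera call; for the wrist camera it gives the pose at the moment of the call.
- env.close_job(): hands the job in; it is judged then, once.
The state is a dict: "time_s": time; "q": joint angles; "qvel": joint speeds; "joint_efforts": joint torques, N m; "position": TCP position; "tool_rot": TCP orientation; "ft_force": force on the tool from outside, world axes, zero at the start; "wrist_torque": the same for the moment, N m; "grip_width": finger opening in m; "gripper_force": force on a finger pad.
Only numpy, scipy, OpenCV 4.12 (cv2) and the standard library are available. Lean on these libraries where they do the work, as an engineer would, in place of code of your own. Each camera call takes 0.05 s, during which the arm holds its last target. There are 200 camera calls.

## Task

Hook the draw latch on the battery test fixture: bring the latch's wire loop over and behind the hook on the sliding tray, and holding the loop by its tab draw it gently back under the hook until you feel it bear on the hook. Then swing the lever over and press it fully down past centre, firmly but without forcing it, so that it stays shut and keeps the tray pulled onto its contacts. Do not press on the pouch cell, leave the other things on the bench where they are, and let go of everything at the end.

Things in the scene. Friction and masses are not known exactly. Their poses are not given: they have to be found in the camera images.
- fixture: aluminium base plate 375 x 156 x 10 mm fixed to the bench, a draw latch on top. Origin on the bench right under the lever's pivot; x runs along its middle to the tray and hook (plate x -105 to +270 mm), y is parallel to the pivot pin, z up. Contact blocks at x -37 to +13, y +-29 to +-63 mm reach 39 mm above the bench; guide rails at y +-71 mm, 22 mm high
- pivot (a point): lever's pivot pin (along the fixture's y), 24 mm above the bench over the fixture's origin; axes as the fixture's
- lever: latch lever: steel grip plate 26 mm wide (y), 5 mm thick. Origin on the pivot, turns about y with it: -x runs from pivot to the grip's end at 90 mm; plate between z +4 and +9 mm, end rim (last 5 mm) up to z +13. Its +z face is pushed to shut it. Shut: axes as the fixture's, grip flat towards the fixture's -x, its face 33 mm above the bench, on a hard stop
- grip_end (a point): point on the lever's push face (+z side), 80 mm from the pivot. Lever angle 0 = shut, 1.57 = upright, 2.3 = stop, leaning to the hook. Stays where left (1 N here). With the loop hooked, load starts between 1.3 and 0.9 rad; it then takes up to about 10 N here, square to the grip, passes centre at about 0.25 rad, snaps to 0 and stays
- bail: steel wire loop 80 mm long, side wires at y +-22 mm. Origin on its own pivot on the lever, which is at x -17.4, z -4.5 mm in the lever's frame. x runs to the cross wire, z to the tab's side, y as the fixture's. Stays at any angle (0.5 N at the wire). Pushing or pulling the loop turns the lever too (5 to 8 N); a turning lever lifts the loop unless it is under the hook
- wire (a point): middle of the loop's cross wire (5 mm thick, 48 mm long), at x = 80 mm in the loop's frame; this goes under the hook
- tab (a point): grip point on the loop's upright steel tab (20 mm wide along y, 6 mm thick along x, 42 mm tall), 18 mm beyond and 32 mm above the cross wire in the loop's frame; the tab's top is 8.5 mm higher. Pinch across the 20 mm from above. With the wire down on the tray this point is about 50 mm above the bench
- tray: clear sliding tray 215 x 130 x 8 mm, top face 18 mm above the bench, carrying hook and pouch cell. Origin on the top face, 69.5 mm from the pivot in the fixture's x when not drawn; axes as the fixture's. Slides up to 14 mm to the fixture's -x against springs (9 N to start, then 9 N more per mm)
- seat (a point): tray's origin again: the middle of the cross wire stands over it, 2.5 to 6.5 mm up, when hooked. Steel hook here, 20 mm wide, open to +x: post at x -8.5 to -2.5 mm, 13 mm high; lip at z 9 to 13 mm overhangs to x +5. By its screw adjustment the whole hook stands up to 2 mm off these x values (not reported). The wire comes down on the tray beyond the lip, then is drawn back under it
- cell (a point): flat silver pouch cell 110 x 90 x 9 mm fixed on the tray, near edge 62 mm beyond the tray's origin, thin tabs running to the contacts either side of the hook; this point is under its centre; must not be pressed
- spare_cell: loose pouch cell 110 x 90 x 9 mm lying on the bench, a bystander; origin under its centre
- nut_bin: small open grey bin 90 x 70 x 35 mm with nuts, a bystander; origin under its centre
- busbar: loose copper bar 70 x 30 x 12 mm with two bolt heads, a bystander; origin under its centre

How it is judged (in metres and radians):
On the way:
1. with the lever still raised, the cross wire is behind and under the hook and the gripper, holding the tab, keeps it bearing on the hook (more than 3 N) (x of wire in the frame of tray between -0.0045 and 0.0045 m and z of wire in the frame of tray below 0.0085 m and contact force between bail and tray above 3 N and contact force between the fingers and bail above 1 N and z of grip_end in the frame of fixture above 0.085 m), for 0.2 s.
At the end, for the whole second after the job is handed in: The lever lies shut (within 0.08 rad) and at rest, the cross wire is under the hook (no higher than 8.5 mm over the tray) and under load (over 20 N), and the tray is drawn at least 3 mm towards the latch (angle between the x axis of lever and the x axis of fixture, either way round below 0.08 rad and x of grip_end in the frame of fixture below -0.07 m and angular speed of lever below 0.1 rad/s and x of tray in the frame of fixture below 0.0665 m and x of wire in the frame of tray below 0.0045 m and z of wire in the frame of tray below 0.0085 m and contact force between bail and tray above 20 N); the robot touches nothing.
It fails at once if the loop is forced against hook or tray with more than 35 N while the gripper handles the loop (contact force between the fingers and bail above 1 N and contact force between bail and tray above 35 N).
It fails at once if the lever, once down on its stop, is pressed with more than 50 N (contact force between the fingers and lever above 50 N and angle between the x axis of lever and the x axis of fixture, either way round below 0.1 rad).
It fails at once if the tray, its hook or the pouch cell is pressed by the robot with more than 12 N (contact force between any of the fingers, the arm and tray above 12 N).
It fails at once if a bystander is moved more than 15 mm (distance of any of spare_cell, nut_bin, busbar from where it was at the start of the episode above 0.015 m).
It also fails if it takes over 64 s, if anything falls off the work surface, if the arm or the gripper's body presses on something with over 40 N, if the wrist force passes 120 N, or if a joint passes its speed limit or range.

## Working session

There is one attempt and no reset: what is moved stays moved. The work goes in short steps, Python scripts to look and compute and a shell command to move; the robot and the scene stay as the last step left them, time stands still between calls to the robot, and variables do not carry over. Pictures are saved under pics/ and viewed, at most 10 in all, crops included, and the job is handed in when it is done.

```bash
ls; mkdir -p pics
python3 - <<'E'
from rig import env, optics
import cv2, numpy as np
for n in ("scene","top"):
    c=optics.calibration(n); print(n,c["fov_y"],c["cx"],c["cy"],np.round(c["T"],4).tolist(), [k for k in c])
    im=optics.get_image(n); cv2.imwrite(f"pics/{n}0.png",cv2.resize(im[:,:,::-1],(800,600),interpolation=cv2.INTER_CUBIC))
s=env.observe(); print(s, env.hold_point_z)
E
```

```text
pics
scene 57.06921067362811 250.60709027342998 195.0477546335527 [[0.7034, 0.5028, -0.5023, 1.0225], [0.7106, -0.5127, 0.4819, -0.3698], [-0.0152, -0.696, -0.7179, 0.7146], [0.0, 0.0, 0.0, 1.0]] ['fov_y', 'cx', 'cy', 'T']
top 42.135617176099885 248.1616634095427 201.91763766083412 [[-0.0127, -0.9903, 0.1386, 0.4454], [-0.9996, 0.0092, -0.0257, 0.0647], [0.0242, -0.1389, -0.99, 1.0878], [0.0, 0.0, 0.0, 1.0]] ['fov_y', 'cx', 'cy', 'T']
{'time_s': 0.1, 'q': array([ 5.12051326e+01,  2.18399005e+01,  7.43778272e+01,  2.77217155e-04,
        8.38570854e+01, -1.23369451e+01]), 'qvel': array([ 0.10250257, -0.11956835, -0.1392115 , -0.03972008,  0.02102969,
        0.07878579]), 'joint_efforts': array([ 3.86245170e-03, -4.49215972e+01, -2.31653202e+01, -2.08106694e-04,
        3.73679606e-03, -2.56756988e-05]), 'position': array([0.24488351, 0.49217139, 0.20766277]), 'tool_rot': array([[-8.95261457e-01,  4.45540401e-01, -8.21836132e-04],
       [ 4.45541069e-01,  8.95260927e-01, -1.01466746e-03],
       [ 2.83682431e-04, -1.27455441e-03, -9.99999148e-01]]), 'ft_force': array([-0.03384733,  0.22137937,  0.48965286]), 'wrist_torque': array([ 0.02557202,  0.00443298, -0.01519929]), 'gripper_force': 0.0, 'grip_width': 0.08516713426720622} 0.0187
```

View pics/scene0.png

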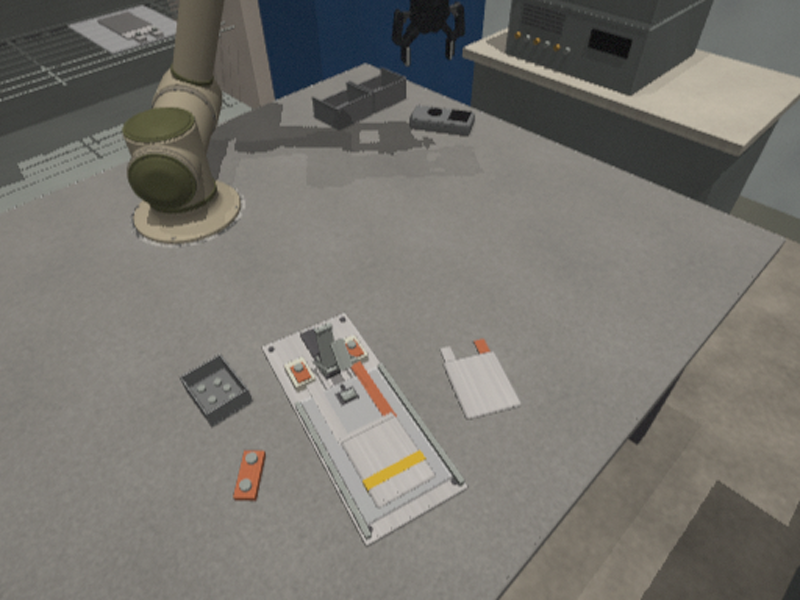

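View pics/top0.png

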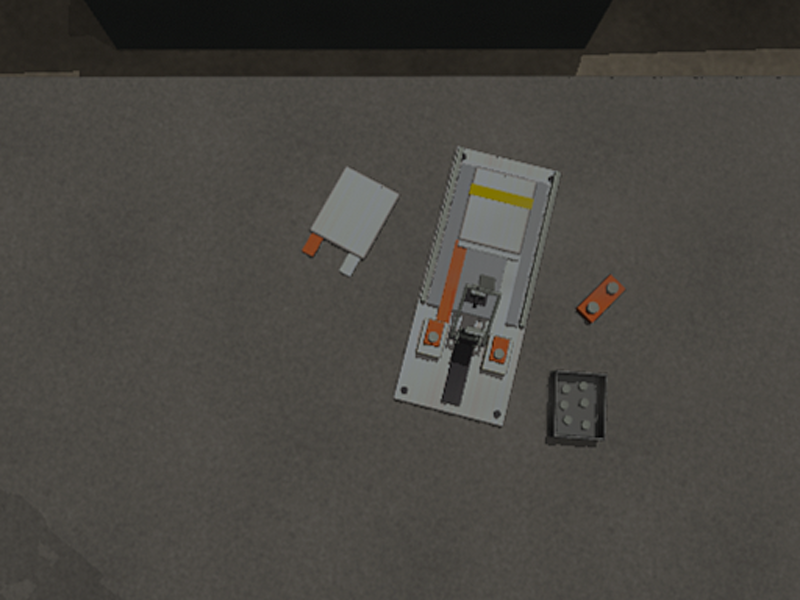

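The scene and top views show the fixture's plate corners (top, 800x600) at (459,147), (560,171), (502,427) and (395,400). The lever is raised near (470,335) and the loop's cross wire is around (478,297). Bin, busbar and spare cell are clear to the sides.

```bash
cat > h.py <<'E'
import numpy as np, cv2
from rig import env, optics
def K(c): f=192/np.tan(np.radians(c["fov_y"]/2)); return np.array([[f,0,c["cx"]],[0,f,c["cy"]],[0,0,1]])
def ray(c,uv):
    d=np.linalg.inv(K(c))@np.array([uv[0],uv[1],1.]); T=np.array(c["T"]); return T[:3,3],T[:3,:3]@d
def plane(c,uv,z):
    o,d=ray(c,uv); return o+d*(z-o[2])/d[2]
def proj(c,P):
    T=np.array(c["T"]); p=(np.atleast_2d(P)-T[:3,3])@T[:3,:3]; q=p@K(c).T; return q[:,:2]/q[:,2:]
def tri(obs):
    A=np.zeros((3,3)); b=np.zeros(3); L=[]
    for c,uv in obs:
        o,d=ray(c,uv); d=d/np.linalg.norm(d); M=np.eye(3)-np.outer(d,d); A+=M; b+=M@o; L.append((o,M))
    P=np.linalg.solve(A,b); return P,[round(1000*np.linalg.norm(M@(P-o)),2) for o,M in L]
E
python3 - <<'E'
from h import *
t=optics.calibration("top"); s=optics.calibration("scene"); k=.64
tc=[(459,147),(560,171),(502,427),(395,400)]
sc=[(368,544),(466,486),(346,315),(264,349)]
# order: top far-left, far-right, near-right, near-left ; print both
for u in tc: print("top",plane(t,(u[0]*k,u[1]*k),.01).round(4))
for u in sc: print("scn",plane(s,(u[0]*k,u[1]*k),.01).round(4))
w=optics.calibration("wrist"); print(w["fov_y"],w["cx"],w["cy"]); st=env.observe()
T=np.array(w["T"]); R=st["tool_rot"]; print("cam in tool",(R.T@T[:3,:3]).round(3).tolist(),R.T@(T[:3,3]-st["position"]))
im=optics.get_image("top")[80:280,240:360]; im=cv2.resize(im[:,:,::-1],None,fx=3,fy=3,interpolation=cv2.INTER_CUBIC)
im2=optics.get_image("scene")[195:350,165:300]; im2=cv2.resize(im2[:,:,::-1],None,fx=3.2,fy=3.2,interpolation=cv2.INTER_CUBIC)
a=np.zeros((600,800,3),np.uint8); a[:600,:360]=cv2.convertScaleAbs(im,alpha=1.7); a[:496,365:797]=im2; cv2.imwrite("pics/c1.png",a)
E
```

```text
top [ 0.8412 -0.0694  0.01  ]
top [ 0.8046 -0.2146  0.01  ]
top [ 0.44   -0.1185  0.01  ]
top [0.4787 0.0282 0.01  ]
scn [ 0.8051 -0.2112  0.01  ]
scn [ 0.8425 -0.0657  0.01  ]
scn [0.4902 0.0298 0.01  ]
scn [ 0.451  -0.1168  0.01  ]
68.2153968896358 251.61821393093265 192.09432159804527
cam in tool [[0.0, -0.962, -0.274], [1.0, 0.0, -0.0], [0.0, -0.274, 0.962]] [ 0.06904459 -0.0006793  -0.16580137]
```

View pics/c1.png

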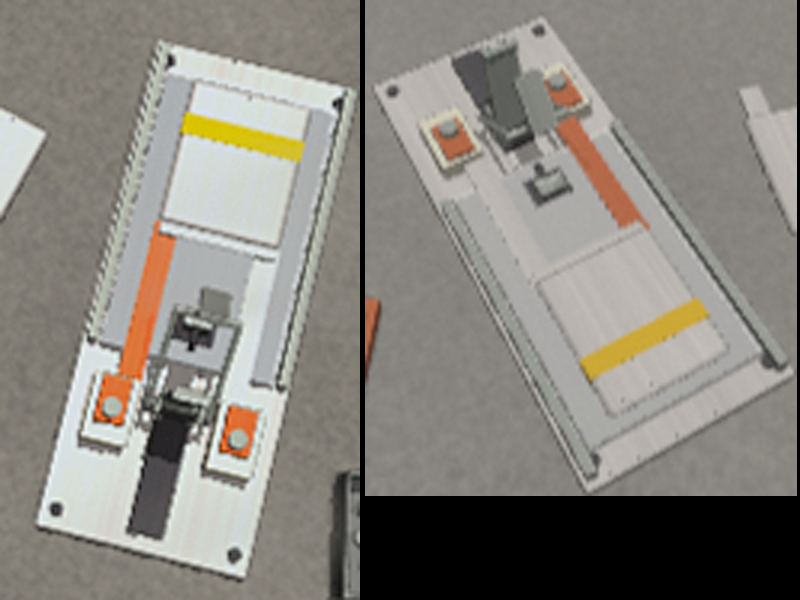

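The crops show the lever raised near upright and the loop with its tab (top crop about (215,300)). The hook is at scene crop (547,185). I'll now look closer with the wrist camera.

```bash
python3 -m jog '[{"linear":[0,0,-0.3],"roll":-0.8},{"linear":[0,0,-0.3],"roll":-0.8},{"linear":[0,0,-0.4],"roll":-0.7},{"linear":[-0.7,-0.64,0]},{"linear":[-0.7,-0.64,0]},{"linear":[-0.7,-0.64,0]},{"linear":[-0.7,-0.64,0]},{"linear":[-0.7,-0.64,0]},{"linear":[-0.7,-0.64,0]},{"linear":[-0.7,-0.64,0]},{"linear":[-0.7,-0.64,0]},{"linear":[-0.7,-0.64,0]}]'
python3 -m jog '[{"linear":[-0.7,-0.64,0]},{"linear":[-0.7,-0.64,0]},{"linear":[-0.7,-0.64,0]},{"linear":[-0.7,-0.64,0]},{"linear":[-0.7,-0.64,0]},{"linear":[-0.7,-0.64,0]},{"linear":[-0.7,-0.64,0]},{"linear":[-0.7,-0.64,0]},{"linear":[-0.7,-0.64,0]},{"linear":[0,0,0]},{"linear":[0,0,0]},{"linear":[0,0,0]}]'
cat > snap.py <<'E'
import sys,pickle
from h import *
n=sys.argv[1]; c=optics.calibration("wrist"); im=optics.get_image("wrist")
pickle.dump((c,im),open(f"pics/{n}.pkl","wb")); cv2.imwrite(f"pics/{n}.png",cv2.resize(im[:,:,::-1],(800,600),interpolation=cv2.INTER_CUBIC))
E
python3 snap.py w1
```

```text
invalid input
invalid input
```

View pics/w1.png

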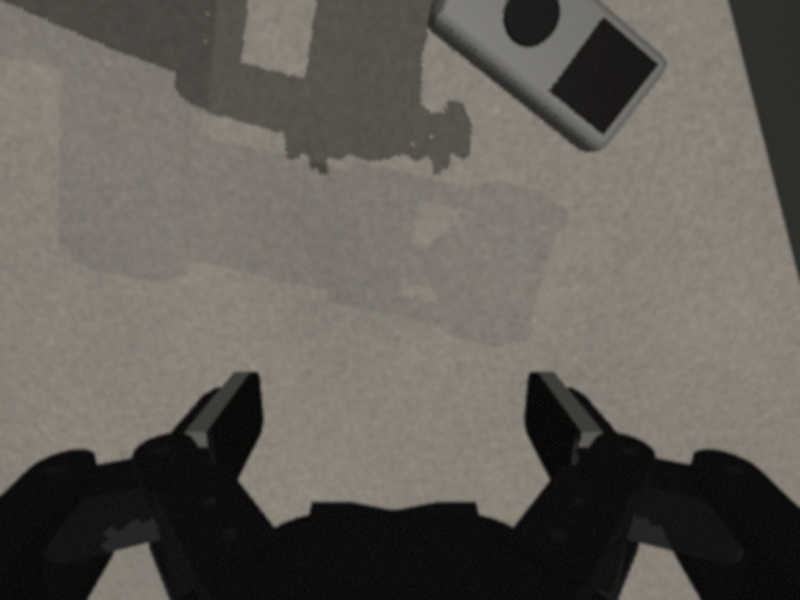

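The move was refused (both keys are probably required); the picture shows only bench and fingers.

```bash
python3 -m jog '[{"linear":[0,0,-0.3],"roll":-0.8},{"linear":[0,0,-0.3],"roll":-0.8},{"linear":[0,0,-0.4],"roll":-0.7},{"linear":[-0.7,-0.64,0],"roll":0},{"linear":[-0.7,-0.64,0],"roll":0},{"linear":[-0.7,-0.64,0],"roll":0},{"linear":[-0.7,-0.64,0],"roll":0},{"linear":[-0.7,-0.64,0],"roll":0},{"linear":[-0.7,-0.64,0],"roll":0},{"linear":[-0.7,-0.64,0],"roll":0},{"linear":[-0.7,-0.64,0],"roll":0},{"linear":[-0.7,-0.64,0],"roll":0}]' && 
python3 -m jog '[{"linear":[-0.7,-0.64,0],"roll":0},{"linear":[-0.7,-0.64,0],"roll":0},{"linear":[-0.7,-0.64,0],"roll":0},{"linear":[-0.7,-0.64,0],"roll":0},{"linear":[-0.7,-0.64,0],"roll":0},{"linear":[-0.7,-0.64,0],"roll":0},{"linear":[-0.7,-0.64,0],"roll":0},{"linear":[-0.7,-0.64,0],"roll":0},{"linear":[-0.7,-0.64,0],"roll":0},{"linear":[0,0,0],"roll":0},{"linear":[0,0,0],"roll":0},{"linear":[0,0,0],"roll":0}]' && python3 snap.py w2
```

```text
time_s: 1.25
position: [0.4296, 0.203, 0.2483]
tool_rot: [[-0.966, 0.258, 0.0], [0.258, 0.966, 0.0], [-0.0, 0.0, -1.0]]
ft_force: [0.2, 0.3, 0.4]
grip_width: 0.0853
gripper_force: 0.0
time_s: 2.25
position: [0.6127, -0.0825, 0.248]
tool_rot: [[-0.966, 0.258, -0.001], [0.258, 0.966, 0.0], [0.001, 0.0, -1.0]]
ft_force: [0.3, 0.8, -1.1]
grip_width: 0.0857
gripper_force: 0.0
```

View pics/w2.png

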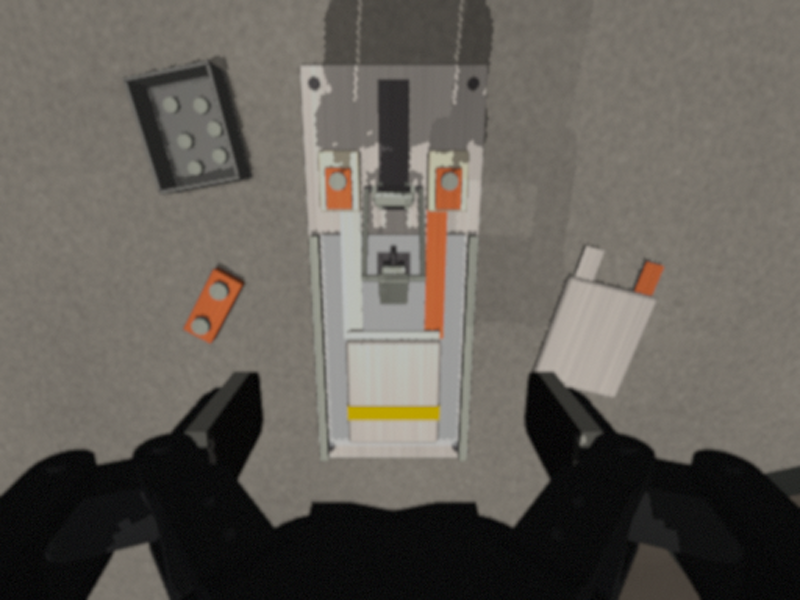

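The wrist view shows the fixture aligned with the tool. The cross wire runs along row 277, cols 363–425, with its tab just below it and the hook at about (394,258). The lever is nearly end-on at (394,197). I'll take a second, closer viewpoint.

```bash
python3 -m jog '[{"linear":[-0.5,0,0.5],"roll":0},{"linear":[-0.5,0,0.5],"roll":0},{"linear":[-0.5,0,0.5],"roll":0},{"linear":[0,0,0],"roll":0},{"linear":[0,0,0],"roll":0}]' && python3 snap.py w3
python3 - <<'E'
import cv2,pickle,numpy as np
a=np.zeros((600,800,3),np.uint8)
c,im=pickle.load(open("pics/w2.pkl","rb")); x=im[100:220,200:300,::-1]; a[:480,:400]=cv2.resize(x,None,fx=4,fy=4,interpolation=cv2.INTER_CUBIC)
c,im=pickle.load(open("pics/w3.pkl","rb")); x=im[0:200,185:318,::-1]; a[:600,400:799]=cv2.resize(x,None,fx=3,fy=3,interpolation=cv2.INTER_CUBIC)
cv2.imwrite("pics/c2.png",a)
E
```

```text
time_s: 2.72
position: [0.6706, -0.0971, 0.1872]
tool_rot: [[-0.966, 0.257, -0.002], [0.257, 0.966, 0.001], [0.002, 0.0, -1.0]]
ft_force: [-0.1, -0.2, 0.7]
grip_width: 0.0855
gripper_force: 0.0
```

View pics/c2.png

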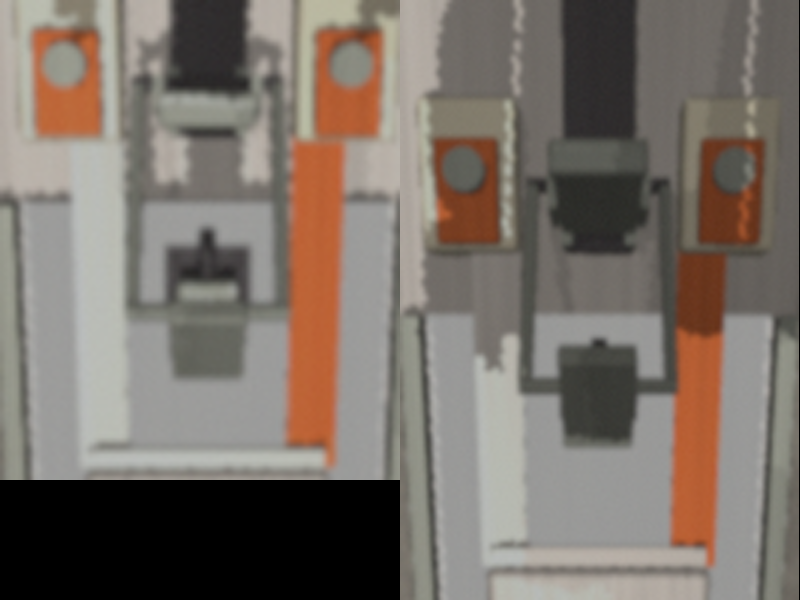

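In the crops (w2 left, w3 right) the wire line is at w2 row 311 (cols 128–287) and w3 row 386 (cols 521–677). The tab leans back, with its top edge at w3 row 345 and its bottom at row 445. The lever's end is at w3 row 140 (cols 548–648), so it stands near upright.

```bash
cat > m.py <<'E'
from h import *
import pickle
c2=pickle.load(open("pics/w2.pkl","rb"))[0]; c3=pickle.load(open("pics/w3.pkl","rb"))[0]
a=lambda u,v:(200+u/4-.5,100+v/4-.5) 
b=lambda u,v:(185+(u-400)/3-.5,v/3-.5)
yaw=np.radians(-14.9)
def R(y): return np.array([[np.cos(y),-np.sin(y)],[np.sin(y),np.cos(y)]])
E
python3 - <<'E'
from m import *
L=plane(c3,b(425,98),.039);L2=plane(c3,b(520,98),.039);Q=plane(c3,b(688,98),.039);Q2=plane(c3,b(775,98),.039)
F1=plane(c3,b(432,250),.039);F2=plane(c3,b(770,250),.039)
print("blk",L.round(4),L2.round(4),Q.round(4),Q2.round(4),F1.round(4),F2.round(4))
d=Q2-L; print("len",np.linalg.norm(d),"yaw",np.degrees(np.arctan2(d[1],d[0]))+90)
B1,e1=tri([(c2,a(63,65)),(c3,b(463,168))]);B2,e2=tri([(c2,a(350,65)),(c3,b(735,168))])
print("bolts",B1.round(4),e1,B2.round(4),e2, "yaw",np.degrees(np.arctan2(*(B2-B1)[1::-1]))+90)
pts={"wireL":((130,312),(523,386)),"wireR":((286,312),(675,386)),"levL":((160,92),(548,140)),"levR":((255,92),(648,140)),
"tabbotL":((175,378),(564,445)),"tabbotR":((242,378),(633,445)),"tabtopL":((170,318),(558,345)),"tabtopR":((245,318),(637,345))}
mid=(B1+B2)/2
for k,(p,q) in pts.items():
    P,e=tri([(c2,a(*p)),(c3,b(*q))]); f=R(yaw).T@(P-mid)[:2]; print(k,P.round(4),e,"rel bolts",f.round(4))
t=optics.calibration("top");s=optics.calibration("scene")
# bolts from top/scene crops
print(tri([(t,(240+112/3,80+406/3)),(s,(165+(558-365)/3.2,195+80/3.2))]), tri([(t,(240+237/3,80+438/3)),(s,(165+(448-365)/3.2,195+127/3.2))]))
# plate corners: front holes
E
```

```text
blk [ 0.5151 -0.1171  0.039 ] [ 0.5232 -0.0867  0.039 ] [ 0.5374 -0.0329  0.039 ] [ 0.5448 -0.005   0.039 ] [ 0.5607 -0.1294  0.039 ] [ 0.5906 -0.0163  0.039 ]
len 0.11589623837322456 yaw 165.14932794722986
bolts [ 0.5388 -0.1113  0.0403] [np.float64(0.16), np.float64(0.16)] [ 0.5624 -0.0231  0.0415] [np.float64(0.27), np.float64(0.27)] yaw 165.04393316597583
wireL [ 0.6114 -0.1066  0.0909] [np.float64(0.0), np.float64(0.0)] rel bolts [ 0.0689 -0.0224]
wireR [ 0.6231 -0.0625  0.0914] [np.float64(0.14), np.float64(0.14)] rel bolts [0.0688 0.0232]
levL [ 0.553  -0.0806  0.1115] [np.float64(0.29), np.float64(0.29)] rel bolts [ 0.0058 -0.0124]
levR [ 0.5595 -0.0563  0.1116] [np.float64(0.3), np.float64(0.3)] rel bolts [0.0058 0.0128]
tabbotL [ 0.6302 -0.098   0.1052] [np.float64(0.31), np.float64(0.31)] rel bolts [ 0.0848 -0.0094]
tabbotR [ 0.6352 -0.0792  0.1052] [np.float64(0.21), np.float64(0.21)] rel bolts [0.0848 0.0102]
tabtopL [ 0.603  -0.0901  0.1515] [np.float64(0.04), np.float64(0.04)] rel bolts [ 0.0565 -0.0087]
tabtopR [ 0.6076 -0.0728  0.1516] [np.float64(0.09), np.float64(0.09)] rel bolts [0.0565 0.0092]
(array([ 0.56428402, -0.02254176,  0.03782288]), [np.float64(2.0), np.float64(2.0)]) (array([ 0.54007938, -0.11117947,  0.0379268 ]), [np.float64(1.17), np.float64(1.17)])
```

```bash
cat > kin.py <<'E'
import numpy as np
from scipy.optimize import brentq
def Pv(th): return np.array([-17.4*np.cos(th)-4.5*np.sin(th),24+17.4*np.sin(th)-4.5*np.cos(th)])
def tab(th,ph): c,s=np.cos(ph),np.sin(ph); return Pv(th)+[98*c-32*s,98*s+32*c]
def wire(th,ph): return Pv(th)+80*np.array([np.cos(ph),np.sin(ph)])
def ik(xw,zw):
    f=lambda t:np.hypot(*(np.array([xw,zw])-Pv(t)))-80
    th=brentq(f,.3,2.6); p=Pv(th); return th,np.arctan2(zw-p[1],xw-p[0])
E
python3 - <<'E'
from m import *; from kin import *
from scipy.optimize import least_squares
def W(p,f): 
    f=np.atleast_2d(f)/1000; r=f.copy(); r[:,:2]=f[:,:2]@R(p[2]).T+p[:2]; return r
def lf(p,x,y,z): # loop frame
    c,s=np.cos(p[4]),np.sin(p[4]); q=Pv(p[3])+[x*c-z*s,x*s+z*c]; return [q[0],y,q[1]]
obs=[]
for y,pp in ((-24,((128,311),(521,386))),(24,((287,311),(677,386)))):
    obs+=[(c2,a(*pp[0]),lambda p,y=y:lf(p,80,y,0)),(c3,b(*pp[1]),lambda p,y=y:lf(p,80,y,0))]
for (x,y),uv in {(-37,-63):(425,98),(-37,-29):(520,98),(-37,29):(688,98),(-37,63):(775,98)}.items():
    obs.append((c3,b(*uv),lambda p,x=x,y=y:[x,y,39]))
# tab lower edge (outer face) and top in w3
for y,u2,u3,v in ((-10,175,564,0),(10,242,633,0)):
    obs+=[(c2,a(u2,378),lambda p,y=y:lf(p,21,y,-1.5)),(c3,b(u3,445),lambda p,y=y:lf(p,21,y,-1.5))]
for y,u3 in ((-10,558),(10,637)): obs.append((c3,b(u3,345),lambda p,y=y:lf(p,15,y,40.5)))
# lever rim end  w3
for y,u in((-13,548),(13,648)): obs.append((c3,b(u,140),lambda p,y=y:[-(-90*-np.cos(p[3]))*-1*-1+4*np.sin(p[3]),y,24+90*np.sin(p[3])+4*np.cos(p[3])]))
res=lambda p:np.concatenate([proj(c,W(p,g(p)))[0]-uv for c,uv,g in obs])
s=least_squares(res,[.563,-.07,-.26,1.6,.65],x_scale=[.01,.01,.01,.1,.1],loss="soft_l1"); p=s.x
print(p[:2],np.degrees(p[2]),p[3:]); print(res(p).reshape(-1,2).round(1).tolist())
print("wire",wire(*p[3:]).round(1),"tab",tab(*p[3:]).round(1))
np.save("fit.npy",p)
E
```

```text
[ 0.57002324 -0.07201312] -15.924622664711793 [ 1.37535737 -0.59897401]
[[3.4, -8.2], [5.9, 3.2], [-4.4, -7.7], [-7.3, 3.9], [-4.5, 3.8], [-2.0, 4.5], [0.1, 5.7], [5.1, 6.4], [0.7, -56.4], [2.3, -61.1], [-1.2, -56.2], [-2.2, -60.7], [2.8, -10.6], [-2.9, -10.2], [0.2, 0.1], [0.7, 0.8]]
wire [58.3 -4.9] tab [91.2 11.4]
```

```bash
cat > fit.py <<'E'
from m import *; from kin import *
from scipy.optimize import least_squares
def W(p,f): 
    f=np.atleast_2d(f)/1000; r=f.copy(); r[:,:2]=f[:,:2]@R(p[2]).T+p[:2]; return r
def lf(p,x,y,z):
    c,s=np.cos(p[4]),np.sin(p[4]); q=Pv(p[3])+[x*c-z*s,x*s+z*c]; return [q[0],y,q[1]]
def lev(p,x,y,z): c,s=np.cos(p[3]),np.sin(p[3]); return [x*c+z*s,y,24-x*s+z*c]
obs=[]
def add(n,c,uv,g): obs.append((n,c,uv,g))
for y,u2,u3 in ((-24,128,521),(24,287,677)):
    add("wire2",c2,a(u2,311),lambda p,y=y:lf(p,80,y,0)); add("wire3",c3,b(u3,386),lambda p,y=y:lf(p,80,y,0))
for (x,y),uv in {(-37,-63):(425,98),(-37,-29):(520,98),(-37,29):(688,98),(-37,63):(775,98)}.items():
    add("blk",c3,b(*uv),lambda p,x=x,y=y:[x,y,39])
for y,u2,u3 in ((-10,175,564),(10,242,633)):
    add("tb2",c2,a(u2,378),lambda p,y=y:lf(p,21,y,-1.5)); add("tb3",c3,b(u3,445),lambda p,y=y:lf(p,21,y,-1.5))
for y,u3 in ((-10,558),(10,637)): add("tt3",c3,b(u3,345),lambda p,y=y:lf(p,15,y,40.5))
for y,u in((-13,548),(13,648)): add("lev3",c3,b(u,140),lambda p,y=y:lev(p,-90,y,4))
res=lambda p:np.concatenate([proj(c,W(p,g(p)))[0]-uv for n,c,uv,g in obs])
E
python3 - <<'E'
from fit import *
for th0 in (1.4,1.6,1.9):
    s=least_squares(res,[.563,-.07,-.26,th0,.65],x_scale=[.01,.01,.01,.1,.1],loss="soft_l1",bounds=([.5,-.1,-.3,.9,.2],[.6,-.04,-.22,2.3,1.3])); p=s.x
    print(s.cost,p[:2],np.degrees(p[2]),p[3:],"wire",wire(*p[3:]).round(1),"tab",tab(*p[3:]).round(1))
for o,r in zip(obs,res(p).reshape(-1,2)): print(o[0],r.round(1),end=" ")
np.save("fit.npy",p)
print(); print("tabtop c2",[ (4*(proj(c2,W(p,lf(p,x,-10,40.5)))[0]-[200,100])).round() for x in (15,21)])
E
```

```text
389.0433823931794 [ 0.56623318 -0.07082955] -15.096688269827379 [1.41864839 0.2       ] wire [71.3 56.4] tab [82.6 91.3]
389.0433823931794 [ 0.56623318 -0.07082955] -15.096688105510847 [1.41864839 0.2       ] wire [71.3 56.4] tab [82.6 91.3]
389.0433823931796 [ 0.56623318 -0.07082955] -15.09668818911258 [1.41864839 0.2       ] wire [71.3 56.4] tab [82.6 91.3]
wire2 [1.5 8.1] wire3 [ 2.8 16.3] wire2 [-1.3  8.2] wire3 [-3.  16.5] blk [-5.1  0.3] blk [-2.5  0.5] blk [-0.2  0.8] blk [5.  0.9] tb2 [  0.6 -54.3] tb3 [  2.1 -61.1] tb2 [ -0.6 -54.3] tb3 [ -1.5 -61. ] tt3 [  2.4 -48.9] tt3 [ -1.2 -48.8] lev3 [0.1 0.1] lev3 [0.7 0.2] 
tabtop c2 [array([172., 122.]), array([172., 143.])]
```

```bash
sed -i 's/lf(p,21,/lf(p,101,/g; s/lf(p,15,/lf(p,95,/g' fit.py
cat >> fit.py <<'E'
def projd(c,P,k):
    T=np.array(c["T"]); q=(np.atleast_2d(P)-T[:3,3])@T[:3,:3]; q=q[:,:2]/q[:,2:]; q=q*(1+k*(q**2).sum(1,keepdims=True)); M=K(c)
    return q*[M[0,0],M[1,1]]+M[:2,2]
# plate corners in w2 (800 px picture), far end x=270 and near end x=-105, top z=10
w=lambda u,v:(u/1.5625-.3,v/1.5625-.3)
for (x,y),uv in {(-105,-78):(302,66),(-105,78):(489,66)}.items(): add("plate",c2,w(*uv),lambda p,x=x,y=y:[x,y,10])
for (x,y),uv in {(131.5,-45):(347,341),(131.5,45):(439,341)}.items(): add("cell",c2,w(*uv),lambda p,x=x,y=y:[x,y,27])
for y,u2,u3 in ((-46,63,463),(46,350,735)):
    add("bolt2",c2,a(u2,65),lambda p,y=y:[-12,y,39]); add("bolt3",c3,b(u3,168),lambda p,y=y:[-12,y,39])
resd=lambda p:np.concatenate([projd(c,W(p,g(p)),p[5])[0]-uv for n,c,uv,g in obs])
E
python3 - <<'E'
from fit import *
s=least_squares(resd,[.563,-.07,-.26,1.6,.65,0],x_scale=[.01,.01,.01,.1,.1,.1],loss="soft_l1",bounds=([.5,-.1,-.3,.9,.2,-.5],[.6,-.04,-.22,2.3,1.3,.5])); p=s.x
print(s.cost,p[:2],np.degrees(p[2]),p[3:],"wire",wire(*p[3:4],p[4]).round(1),"tab",tab(p[3],p[4]).round(1))
for o,r in zip(obs,resd(p).reshape(-1,2)): print(o[0],r.round(1),end=" ")
np.save("fit.npy",p)
print(); print("tabtop c2",[ (4*(projd(c2,W(p,lf(p,x,-10,40.5)),p[5])[0]-[200,100])).round() for x in (95,101)])
E
```

```text
17.207214055280875 [ 0.56151933 -0.06949836] -15.180922140205409 [ 1.44989728  0.6437584  -0.07043253] wire [57.4 88.7] tab [ 52.6 125.1]
wire2 [-0.4 -0.5] wire3 [-0.4 -0.4] wire2 [ 0.7 -0.4] wire3 [ 0.1 -0.1] blk [-3.5 -0.8] blk [-1.8 -1. ] blk [-0.6 -0.7] blk [ 3.7 -0. ] tb2 [-0.5 -0. ] tb3 [0.1 0.9] tb2 [0.1 0. ] tb3 [-0.4  1.1] tt3 [ 0.3 -0.2] tt3 [ 0.2 -0. ] lev3 [ 0.5 -0.1] lev3 [0.5 0.1] plate [-0.2  1.1] plate [-1.3  1.7] cell [-1.4 -1. ] cell [ 1.5 -0.7] bolt2 [ 0.7 -0.4] bolt3 [1.1 1.7] bolt2 [ 0.6 -0.1] bolt3 [-0.4  2.2] 
tabtop c2 [array([167., 296.]), array([167., 317.])]
```

The fit explains the images to about 1 px, using a small lens term. The fixture origin is (0.5615, -0.0695), yaw -15.2°, with the lever at 1.45 rad, the wire at x 57, z 89 mm and the tab at x 52.6, z 125 mm. Next I grip the tab.

```bash
python3 -m jog '[{"linear":[0.5,-0.05,0],"roll":0},{"linear":[0.5,0,0],"roll":0},{"linear":[0.5,0,0],"roll":0},{"linear":[0,0,0],"roll":0},{"linear":[0,0,0.5],"roll":0},{"linear":[0,0,0.5],"roll":0},{"linear":[0,0,0.5],"roll":0},{"linear":[0,0,0.5],"roll":0},{"linear":[0,0,0],"roll":0},{"linear":[0,0,0],"roll":0}]' 1 30 && python3 -m jog '[{"linear":[0,0,0],"roll":0},{"linear":[0,0,0],"roll":0},{"linear":[0,0,0],"roll":0},{"linear":[0,0,0],"roll":0},{"linear":[0,0,0],"roll":0},{"linear":[0,0,0],"roll":0},{"linear":[0,0,0],"roll":0},{"linear":[0,0,0],"roll":0}]' -1 30
cat > st.py <<'E'
from h import *; from kin import *
from m import R
from scipy.optimize import fsolve
p=np.load("fit.npy"); s=env.observe(); g=np.array(s["position"])-[0,0,env.hold_point_z]*0
f=R(p[2]).T@(g[:2]-p[:2])*1000; gz=1000*(g[2]+env.hold_point_z); F=R(p[2]).T@s["ft_force"][:2]
print("t",round(s["time_s"],2),"grasp fix xyz",f.round(1),round(gz,1),"F fix",F.round(1),s["ft_force"][2].round(1),"w",round(s["grip_width"]*1000,1),"gf",round(s["gripper_force"],1))
import sys
if len(sys.argv)>1:
    q=fsolve(lambda q:tab(*q)-[f[0],gz],[1.5,.1 if gz<80 else .6]); print("th,ph",q.round(3),"wire",wire(*q).round(1))
E
python3 st.py 1
python3 - <<'E'
from kin import *
for w in ((57.4,88.7),(70,80),(80,65),(84,50),(84,35),(83.5,22),(76,22),(72,22),(70,22),(68,22)):
    q=ik(*w); print(w,np.round(q,3),tab(*q).round(1))
E
```

```text
time_s: 3.6
position: [0.6126, -0.0846, 0.1093]
tool_rot: [[-0.966, 0.258, 0.001], [0.258, 0.966, -0.0], [-0.001, -0.0, -1.0]]
ft_force: [-0.9, -0.3, 1.2]
grip_width: 0.0856
gripper_force: 0.0
time_s: 4.27
position: [0.6133, -0.0837, 0.1088]
tool_rot: [[-0.966, 0.258, 0.002], [0.258, 0.966, 0.002], [-0.002, 0.002, -1.0]]
ft_force: [2.7, 5.9, 2.9]
grip_width: 0.0136
gripper_force: 29.2
(57.4, 88.7) [1.447 0.643] [ 52.6 125.1]
(70, 80) [1.803 0.495] [ 70.6 116.7]
(80, 65) [2.019 0.296] [ 87.9 100.9]
(84, 50) [2.075 0.108] [98.5 83.7]
(84, 35) [ 2.063 -0.081] [104.5  65.4]
(83.5, 22) [ 2.152 -0.24 ] [108.6  48.8]
(76, 22) [ 1.741 -0.252] [101.4  48.5]
(72, 22) [ 1.501 -0.24 ] [97.1 48.8]
(70, 22) [ 1.368 -0.229] [94.8 49.1]
(68, 22) [ 1.219 -0.211] [92.3 49.5]Traceback (most recent call last):
  File "st.py", line 4, in <module>
    p=np.load("fit.npy"); s=env.observe(); g=np.array(s["position"])-[0,0,env.hold_point_z]*0
                                             ~~~~~~~~~~~~~~~~~~~~~~~^~~~~~~~~~~~~~~~~~~~~~~~~
ValueError: operands could not be broadcast together with shapes (3,) (0,)
```

Grip width reads 13.6 mm where I expected 20, so I'll check with a picture.

```bash
sed -i 's/-\[0,0,env.hold_point_z\]\*0//' st.py; python3 st.py 1
python3 - <<'E'
from h import *
w=optics.get_image("wrist")[110:330,120:380,::-1]; s=optics.get_image("scene")[165:285,155:285,::-1]
a=np.zeros((600,800,3),np.uint8); a[:338,:400]=cv2.resize(w,(400,338),interpolation=cv2.INTER_CUBIC); a[:370,400:]=cv2.resize(s,(400,370),interpolation=cv2.INTER_CUBIC); cv2.imwrite("pics/g1.png",cv2.convertScaleAbs(a[:380],alpha=1.6))
E
```

```text
t 4.27 grasp fix xyz [53.7 -0.1] 127.5 F fix [1.1 6.4] 2.9 w 13.6 gf 29.2
th,ph [1.632 0.668] wire [59.4 91.2]
```

View pics/g1.png

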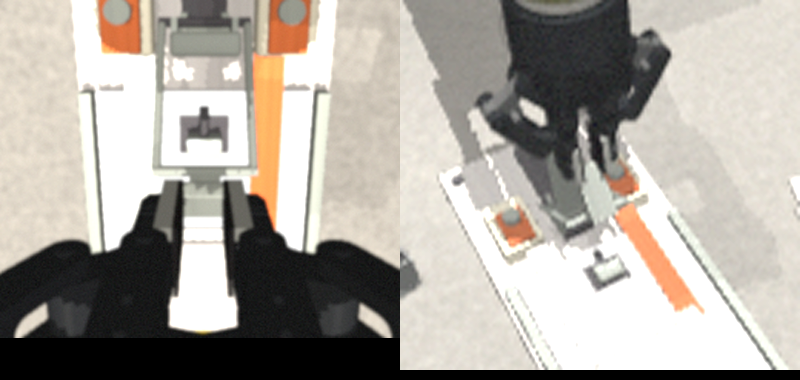

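The tab sits between both pads. Now I swing the loop over the hook.

```bash
python3 -m jog '[{"linear":[-0.15,0,0.07],"roll":0},{"linear":[-0.15,0,0.07],"roll":0},{"linear":[-0.15,0,0.07],"roll":0},{"linear":[-0.155,0,0.133],"roll":0},{"linear":[-0.155,0,0.133],"roll":0},{"linear":[-0.155,0,0.133],"roll":0},{"linear":[0,0,0],"roll":0},{"linear":[0,0,0],"roll":0}]'; python3 st.py 1;  python3 -m jog '[{"linear":[-0.09,0,0.15],"roll":0},{"linear":[-0.09,0,0.15],"roll":0},{"linear":[-0.09,0,0.15],"roll":0},{"linear":[-0.05,0,0.154],"roll":0},{"linear":[-0.05,0,0.154],"roll":0},{"linear":[-0.05,0,0.154],"roll":0},{"linear":[0,0,0],"roll":0},{"linear":[0,0,0],"roll":0}]'; python3 st.py 1
```

```text
time_s: 5.03
position: [0.6474, -0.0927, 0.0827]
tool_rot: [[-0.966, 0.258, -0.003], [0.258, 0.966, 0.003], [0.003, 0.002, -1.0]]
ft_force: [-1.0, 5.9, -2.5]
grip_width: 0.0123
gripper_force: 31.3
t 5.03 grasp fix xyz [89.   0.1] 101.4 F fix [-2.5  5.4] -2.5 w 12.3 gf 31.3
th,ph [2.122 0.308] wire [81.5 65.4]
time_s: 5.7
position: [0.664, -0.0987, 0.0469]
tool_rot: [[-0.966, 0.258, -0.001], [0.258, 0.966, 0.0], [0.001, -0.0, -1.0]]
ft_force: [-0.1, -0.7, 0.3]
grip_width: -0.0
gripper_force: 0.0
t 5.7 grasp fix xyz [106.5  -1.3] 65.6 F fix [ 0.1 -0.6] 0.3 w -0.0 gf 0.0
th,ph [ 2.19  -0.072] wire [86.2 35. ]
```

The grip slipped off; I'll look at where things are.

```bash
python3 -m jog '[{"linear":[-0.3,0,-0.6],"roll":0},{"linear":[-0.3,0,-0.6],"roll":0},{"linear":[-0.3,0,-0.6],"roll":0},{"linear":[-0.3,0,-0.6],"roll":0},{"linear":[0,0,-0.6],"roll":0},{"linear":[0,0,-0.6],"roll":0},{"linear":[0,0,0],"roll":0},{"linear":[0,0,0],"roll":0}]' 1 30; python3 snap.py w4
python3 - <<'E'
import cv2,pickle,numpy as np
from h import optics
a=np.zeros((600,800,3),np.uint8)
c,im=pickle.load(open("pics/w4.pkl","rb")); x=im[0:200,185:318,::-1]; a[:600,:399]=cv2.resize(x,None,fx=3,fy=3,interpolation=cv2.INTER_CUBIC)
s=optics.get_image("scene")[195:295,180:280,::-1]; a[:400,400:]=cv2.resize(s,(400,400),interpolation=cv2.INTER_CUBIC)
cv2.imwrite("pics/c4.png",a)
E
```

```text
time_s: 6.37
position: [0.7108, -0.1111, 0.1932]
tool_rot: [[-0.966, 0.258, 0.003], [0.258, 0.966, -0.001], [-0.003, -0.0, -1.0]]
ft_force: [-0.9, 0.6, 0.0]
grip_width: 0.0854
gripper_force: 0.0
```

View pics/c4.png

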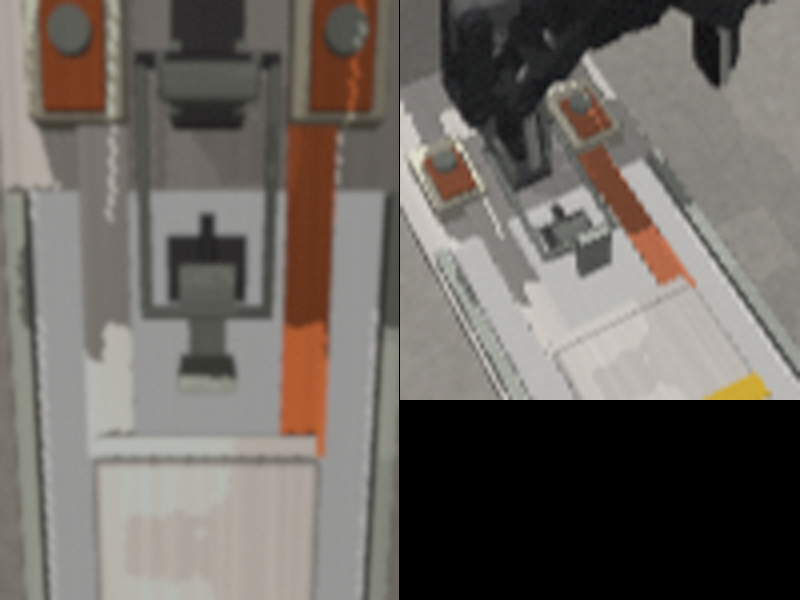

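The loop now stands beyond the hook and nearly down: wire at w4 crop row 312 (cols 138–284), a narrow neck, then the upright tab with its top edge at rows 378–390, cols 178–236. I'll refit the state from this view.

```bash
cat > fit4.py <<'E'
from fit import *
p0=np.load("fit.npy"); c4=pickle.load(open("pics/w4.pkl","rb"))[0]
d=lambda u,v:(185+u/3-.5,v/3-.5)
O=[((138,312),(80,-24,0)),((284,312),(80,24,0)),((178,390),(101,-10,40.5)),((236,390),(101,10,40.5)),((180,378),(95,-10,40.5)),((234,378),(95,10,40.5))]
def P(q): p=p0.copy(); p[3:5]=q[:2]; p[0]+=q[2]/1000; p[1]+=q[3]/1000; return p
def r(q): p=P(q); return np.concatenate([projd(c4,W(p,lf(p,*l)),p[5])[0]-d(*uv) for uv,l in O]+[0.5*q[2:]])
best=min((least_squares(r,[1.9,f,0,0]) for f in (-.2,.1,.4)),key=lambda s:s.cost)
q=best.x; print(q,best.cost,"wire",wire(*q[:2]).round(1),"tab",tab(*q[:2]).round(1)); print(r(q).round(1))
p=P(q); f=lambda l:((projd(c4,W(p,l),p[5])[0]-[185,0])*3).round(); 
print("lever rim",f(lev(p,-90,-13,13)),f(lev(p,-90,-13,4)),"hook lip",f([74.5,-10,31]),f([61,-10,31]),"blk13",f([13,-63,39]),f([13,-29,39]),f([131.5,-45,27]),f([131.5,45,27]))
E
python3 fit4.py
```

```text
[ 1.74427155 -0.1536936  -0.01427955  0.29758094] 12.289392852316686 wire [77.6 29.7] tab [100.3  58.5]
[ 1.8  0.1 -3.8  0.3  0.2  0.8  0.6  0.9 -0.5 -1.1  1.4 -1.  -0.   0.1]
lever rim [161. 115.] [161.  77.] hook lip [179. 302.] [179. 264.] blk13 [ 26. 119.] [124. 118.] [ 90. 454.] [321. 455.]
```

Run:
```python
import pickle,numpy as np
c,im=pickle.load(open("pics/w4.pkl","rb")); g=im.mean(2).astype(int)
for r in (102,103,104,105,106): print(r,g[r,225:285])
print("col 240",g[85:115,240]); print("col 254 tab",g[100:136,254]); print("tab row 122",g[122,235:272]," 128",g[128,235:272])
print("lev col 255",g[10:50,255])
```

```text
102 [110 109 115 131 144 144 124  98  83  81  84  95 100 101 101  99  94  92
  93  89  87  84  84  85  85  84  86  86  86  84  84  85  85  85  85  85
  85  87  89  87  88  88  92  96  96  95  92  78  72  73  97 132 148 140
 110  77  62  59  62  62]
103 [110 109 115 130 143 145 130 104  87  82  82  83  85  85  86  86  85  85
  84  86  84  85  85  86  85  85  85  85  85  85  85  85  85  85  85  84
  84  85  83  81  77  77  77  76  76  76  74  73  73  75  98 134 149 140
 109  76  62  62  61  61]
104 [110 110 115 129 144 148 136 109  88  81  83  81  81  82  81  81  82  82
  83  82  82  82  82  82  83  83  83  82  82  82  83  83  82  82  83  82
  83  81  79  76  73  72  73  71  72  72  71  70  72  76 102 134 149 140
 111  76  62  60  61  61]
105 [110 109 114 129 143 149 139 113  93  88  88  88  88  88  87  87  88  88
  88  89  87  86  84  78  76  76  76  76  77  75  75  76  77  77  78  82
  84  87  87  84  83  82  82  81  82  82  82  81  82  86 107 136 149 140
 110  76  62  62  62  61]
106 [110 110 116 130 145 149 144 129 119 115 115 115 115 114 115 115 116 115
 115 114 114 111  99  84  7
[... 190 characters left out ...]
123 123 123 124 122 125 127 119  99
  86  81  87 115 141 151 151 151 152 151 152 150]
col 254 tab [ 85  84  84  85  82  75  76  81  83  83  83  82  84  84  82  82  82  77
  68  56  52  52  53  54  71 104 131 143 143 140 138 142 148 150 150 151]
tab row 122 [150 151 151 152 150 151 152 150 142 117  82  57  53  54  54  53  53  52
  50  53  52  52  53  52  52  52  53  69 105 137 150 151 150 150 150 150
 150]  128 [151 151 150 150 150 150 151 150 143 139 143 146 143 143 141 139 140 141
 143 143 145 146 145 140 138 138 137 136 136 143 151 150 151 149 150 149
 150]
lev col 255 [43 42 44 45 45 44 41 40 39 48 64 80 86 87 86 85 86 85 85 83 81 77 67 54
 45 41 40 40 40 37 35 33 43 69 88 92 93 93 93 93]
```

```bash
python3 - <<'E'
import re; s=open("fit4.py").read()
s=s.replace('O=[((138,312)','O=[((141.6,312.6)').replace('((284,312)','((272.4,312.6)').replace("+[0.5*q[2:]]","+[projd(c4,W(p,lev(p,-90,0,z)),p[5])[0][1:]-v for z,v in ((4,20),(13,32.4))]+[0.5*q[2:]]")
open("fit4.py","w").write(s)
E
python3 fit4.py
```

```text
[ 1.68848171 -0.1700844   0.72566328 -0.31999254] 2.880814671667853 wire [76.4 28.3] tab [99.6 56.8]
[ 0.3 -0.4 -0.4 -0.2 -0.1  1.   0.1  1.  -0.8 -0.9  0.9 -0.8 -0.   0.
  0.4 -0.2]
lever rim [159.  97.] [159.  60.] hook lip [178. 305.] [178. 266.] blk13 [ 25. 121.] [123. 121.] [ 89. 456.] [320. 457.]
```

The model matches this view well: lever 1.69 rad, wire at (76.4, 28.3) mm, tab at (100, 57) mm. I'll regrip deeper, better centred and firmer.

```bash
python3 -m jog '[{"linear":[0.46,0.04,0],"roll":0},{"linear":[0.46,0,0],"roll":0},{"linear":[0.45,0,0.4],"roll":0},{"linear":[0,0,0.6],"roll":0},{"linear":[0,0,0.6],"roll":0},{"linear":[0,0,0.6],"roll":0},{"linear":[0,0,0.6],"roll":0},{"linear":[0,0,0.6],"roll":0},{"linear":[0,0,0.3],"roll":0},{"linear":[0,0,0],"roll":0},{"linear":[0,0,0],"roll":0},{"linear":[0,0,0],"roll":0}]' 1 60 >/dev/null; python3 st.py
```

```text
t 7.47 grasp fix xyz [100.5   0.3] 63.4 F fix [-0.2  0.1] 0.6 w 85.3 gf 0.0
```

```bash
python3 -m jog '[{"linear":[0,0,0.16],"roll":0},{"linear":[0,0,0.15],"roll":0},{"linear":[0,0,0],"roll":0},{"linear":[0,0,0],"roll":0}]' 1 60 >/dev/null; python3 st.py;  python3 -m jog '[{"linear":[0,0,0],"roll":0},{"linear":[0,0,0],"roll":0},{"linear":[0,0,0],"roll":0},{"linear":[0,0,0],"roll":0},{"linear":[0,0,0],"roll":0},{"linear":[0,0,0],"roll":0},{"linear":[0,0,0],"roll":0},{"linear":[0,0,0],"roll":0}]' -1 60 >/dev/null; python3 st.py 1
```

```text
t 7.8 grasp fix xyz [99.6  0.3] 49.4 F fix [0.7 0.5] 0.6 w 85.5 gf 0.0
t 8.47 grasp fix xyz [99.9  0.6] 49.8 F fix [1.  2.5] 0.5 w 17.4 gf 58.6
th,ph [ 1.664 -0.238] wire [74.9 22.9]
```

Good grip (17 mm). I'll move outward and up a little, then down beyond the lip.

```bash
python3 -m jog '[{"linear":[-0.05,0,-0.05],"roll":0},{"linear":[-0.06,0,-0.03],"roll":0},{"linear":[-0.06,0,0],"roll":0},{"linear":[-0.06,0,0],"roll":0},{"linear":[0,0,0],"roll":0},{"linear":[0,0,0],"roll":0}]' >/dev/null; python3 st.py;  python3 -m jog '[{"linear":[-0.02,0,0.05],"roll":0},{"linear":[-0.01,0,0.05],"roll":0},{"linear":[0,0,0.05],"roll":0},{"linear":[0,0,0.04],"roll":0},{"linear":[0,0,0],"roll":0},{"linear":[0,0,0],"roll":0}]'  >/dev/null; python3 st.py
```

```text
t 8.97 grasp fix xyz [107.1   0.7] 51.6 F fix [-5.6  2.2] -2.5 w 17.4 gf 58.7
t 9.47 grasp fix xyz [109.5   0.6] 45.0 F fix [-5.2  1.9] -1.0 w 17.5 gf 59.0
```

```bash
python3 -m jog '[{"linear":[0,0,0.03],"roll":0},{"linear":[0,0,0.02],"roll":0},{"linear":[0,0,0],"roll":0},{"linear":[0,0,0],"roll":0}]' >/dev/null; python3 st.py;  python3 -m jog '[{"linear":[0,0,0.03],"roll":0},{"linear":[0,0,0.02],"roll":0},{"linear":[0,0,0],"roll":0},{"linear":[0,0,0],"roll":0}]' >/dev/null; python3 st.py
```

```text
t 9.8 grasp fix xyz [110.    0.6] 43.3 F fix [-3.5  3.6] 0.0 w 17.6 gf 59.1
t 10.13 grasp fix xyz [110.5   0.5] 41.5 F fix [-2.7  4.6] 1.1 w 17.5 gf 59.2
```

```bash
python3 -m jog '[{"linear":[0,0,0.03],"roll":0},{"linear":[0,0,0.0],"roll":0},{"linear":[0,0,0],"roll":0}]' >/dev/null; python3 st.py;  python3 -m jog '[{"linear":[0,0,0.03],"roll":0},{"linear":[0,0,0],"roll":0},{"linear":[0,0,0],"roll":0}]' >/dev/null; python3 st.py
```

```text
t 10.38 grasp fix xyz [110.7   0.4] 40.3 F fix [-0.9  4.9] 2.2 w 17.8 gf 59.3
t 10.63 grasp fix xyz [110.9   0.4] 39.1 F fix [2.  4.1] 1.9 w 17.7 gf 59.4
```

```bash
python3 -m jog '[{"linear":[0.04,0,-0.03],"roll":0},{"linear":[0.05,0,0],"roll":0},{"linear":[0.05,0,0],"roll":0},{"linear":[0.05,0,0],"roll":0},{"linear":[0,0,0],"roll":0},{"linear":[0,0,0],"roll":0}]' >/dev/null; python3 st.py;python3 -m jog '[{"linear":[0.04,0,0],"roll":0},{"linear":[0.04,0,0],"roll":0},{"linear":[0,0,0],"roll":0},{"linear":[0,0,0],"roll":0}]' >/dev/null; python3 st.py
```

```text
t 11.13 grasp fix xyz [105.2   0.3] 41.5 F fix [9.3 5.3] 3.1 w 17.5 gf 59.5
t 11.47 grasp fix xyz [101.6   0.4] 41.2 F fix [6.3 5.8] 2.3 w 17.4 gf 59.5
```

```bash
for i in 1; do python3 -m jog '[{"linear":[0.04,0,0],"roll":0},{"linear":[0.04,0,0],"roll":0},{"linear":[0,0,0],"roll":0},{"linear":[0,0,0],"roll":0}]' >/dev/null; python3 st.py; python3 -m jog '[{"linear":[0.03,0,0],"roll":0},{"linear":[0,0,0],"roll":0},{"linear":[0,0,0],"roll":0}]' >/dev/null; python3 st.py; python3 -m jog '[{"linear":[0.03,0,0],"roll":0},{"linear":[0,0,0],"roll":0},{"linear":[0,0,0],"roll":0}]' >/dev/null; python3 st.py; done
```

```text
t 11.8 grasp fix xyz [98.1  0.3] 41.1 F fix [5.9 6. ] 3.0 w 17.5 gf 59.4
t 12.05 grasp fix xyz [96.9  0.3] 41.0 F fix [5.6 4.9] 2.7 w 17.7 gf 59.4
t 12.3 grasp fix xyz [95.6  0.3] 41.0 F fix [5.9 4.6] 2.3 w 17.0 gf 59.4
```

```bash
python3 -m jog '[{"linear":[0.025,0,0],"roll":0},{"linear":[0,0,0],"roll":0},{"linear":[0,0,0],"roll":0}]' >/dev/null; python3 st.py; python3 -m jog '[{"linear":[0.025,0,0],"roll":0},{"linear":[0,0,0],"roll":0},{"linear":[0,0,0],"roll":0}]' >/dev/null; python3 st.py; python3 -m jog '[{"linear":[0.025,0,0],"roll":0},{"linear":[0,0,0],"roll":0},{"linear":[0,0,0],"roll":0}]' >/dev/null; python3 st.py
```

```text
t 12.55 grasp fix xyz [94.6  0.3] 41.0 F fix [5.6 5. ] 0.9 w 17.4 gf 59.4
t 12.8 grasp fix xyz [93.9  0.3] 41.1 F fix [6.2 5.1] 3.0 w 17.4 gf 59.4
t 13.05 grasp fix xyz [93.7  0.3] 41.3 F fix [9.2 5.4] 2.2 w 17.5 gf 59.3
```

```bash
python3 -m jog '[{"linear":[0.025,0,0],"roll":0},{"linear":[0,0,0],"roll":0},{"linear":[0,0,0],"roll":0}]' >/dev/null; python3 st.py; python3 -m jog '[{"linear":[0.02,0,0],"roll":0},{"linear":[0,0,0],"roll":0},{"linear":[0,0,0],"roll":0}]' >/dev/null; python3 st.py;python3 -m jog '[{"linear":[0,0,0],"roll":0},{"linear":[0,0,0],"roll":0},{"linear":[0,0,0],"roll":0}]' >/dev/null; python3 st.py
```

```text
t 13.3 grasp fix xyz [93.5  0.3] 41.6 F fix [12.1  6. ] 1.5 w 17.3 gf 59.2
t 13.55 grasp fix xyz [93.2  0.3] 41.6 F fix [14.9  6.5] 0.5 w 17.4 gf 59.2
t 13.8 grasp fix xyz [93.2  0.3] 41.7 F fix [13.4  6.3] 0.6 w 17.6 gf 59.2
```

The loop bears on the hook at the expected place (about 8 N net). I'll hold briefly, release and rise.

```bash
python3 -m jog '[{"linear":[0.02,0,0],"roll":0},{"linear":[0,0,0],"roll":0},{"linear":[0,0,0],"roll":0},{"linear":[0,0,0],"roll":0}]' >/dev/null; python3 st.py; python3 -m jog '[{"linear":[0,0,0],"roll":0},{"linear":[0,0,0],"roll":0},{"linear":[0,0,0],"roll":0},{"linear":[0,0,0],"roll":0}]' 0 >/dev/null; python3 st.py; python3 -m jog '[{"linear":[0,0,-0.3],"roll":0},{"linear":[0,0,-0.6],"roll":0},{"linear":[0,0,-0.6],"roll":0},{"linear":[0,0,-0.6],"roll":0},{"linear":[0,0,-0.6],"roll":0},{"linear":[-0.3,0,-0.6],"roll":0},{"linear":[-0.4,0,-0.6],"roll":0},{"linear":[-0.4,0,-0.3],"roll":0},{"linear":[0,0,0],"roll":0},{"linear":[0,0,0],"roll":0}]' >/dev/null; python3 st.py; python3 snap.py w5
python3 - <<'E'
import cv2,pickle,numpy as np
from h import optics
a=np.zeros((600,800,3),np.uint8)
c,im=pickle.load(open("pics/w5.pkl","rb")); x=im[0:200,185:318,::-1]; a[:600,:399]=cv2.resize(x,None,fx=3,fy=3,interpolation=cv2.INTER_CUBIC)
s=optics.get_image("scene")[195:295,180:280,::-1]; a[:400,400:]=cv2.resize(s,(400,400),interpolation=cv2.INTER_CUBIC)
cv2.imwrite("pics/c5.png",a)
E
```

```text
t 14.13 grasp fix xyz [92.9  0.3] 41.8 F fix [15.8  5.8] -0.5 w 17.5 gf 59.1
t 14.47 grasp fix xyz [87.8 -0.2] 39.7 F fix [-0.1 -0.1] 0.6 w 42.5 gf 0.0
t 15.3 grasp fix xyz [132.2   0.3] 208.3 F fix [0.9 0.2] -0.6 w 42.6 gf 0.0
```

View pics/c5.png

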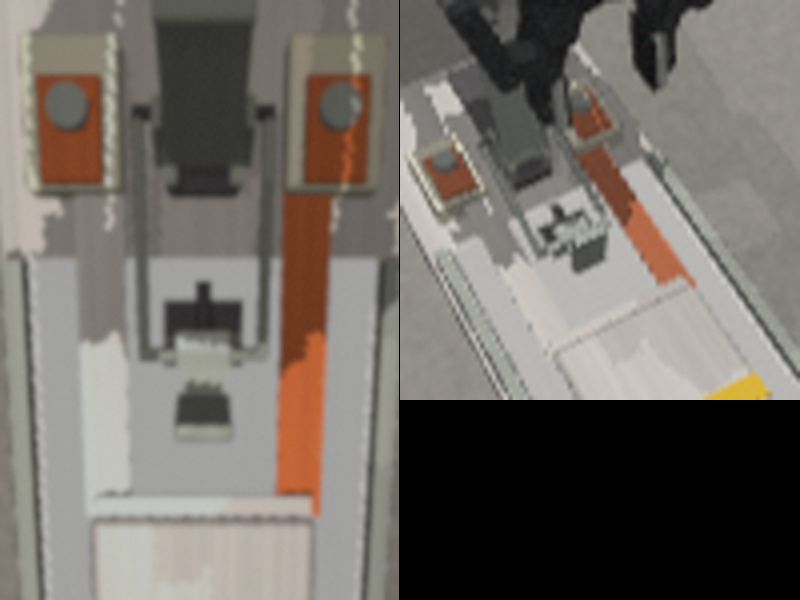

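The wire is under the lip (the bright lip covers the wire at row 350, col 200) and the lever leans back towards shut. Now I go to the lever with fingers closed.

```bash
python3 -m jog '[{"linear":[0.7,0,0],"roll":0},{"linear":[0.7,0,0],"roll":0},{"linear":[0.7,0,0],"roll":0},{"linear":[0.55,0,0.3],"roll":0},{"linear":[0,0,0.5],"roll":0},{"linear":[0,0,0.5],"roll":0},{"linear":[0,0,0.5],"roll":0},{"linear":[0,0,0.5],"roll":0},{"linear":[0,0,0],"roll":0},{"linear":[0,0,0],"roll":0},{"linear":[0,0,0],"roll":0}]' -1 60 >/dev/null; python3 st.py
```

```text
t 16.32 grasp fix xyz [26.3  0.1] 117.0 F fix [0.3 0.1] 0.5 w -0.2 gf 0.0
```

```bash
python3 -m jog '[{"linear":[0.15,0,0],"roll":0},{"linear":[0.15,0,0],"roll":0},{"linear":[0.15,0,0],"roll":0},{"linear":[0.15,0,0],"roll":0},{"linear":[0.15,0,0],"roll":0},{"linear":[0,0,0],"roll":0},{"linear":[0,0,0],"roll":0}]' >/dev/null; python3 st.py; python3 -m jog '[{"linear":[0.15,0,0.05],"roll":0},{"linear":[0.15,0,0.05],"roll":0},{"linear":[0.15,0,0.06],"roll":0},{"linear":[0,0,0],"roll":0},{"linear":[0,0,0],"roll":0}]' >/dev/null; python3 st.py
```

```text
t 16.9 grasp fix xyz [-4.  -0.1] 116.3 F fix [ 0.5 -0.4] -0.9 w -0.1 gf 0.0
t 17.32 grasp fix xyz [-22.1  -0.1] 109.6 F fix [-0.6  0.2] 0.1 w 0.2 gf 0.0
```

```bash
python3 -m jog '[{"linear":[0.11,0,0.05],"roll":0},{"linear":[0.11,0,0.05],"roll":0},{"linear":[0.11,0,0.05],"roll":0},{"linear":[0,0,0],"roll":0},{"linear":[0,0,0],"roll":0}]' >/dev/null; python3 st.py; python3 -m jog '[{"linear":[0.09,0,0.08],"roll":0},{"linear":[0.09,0,0.09],"roll":0},{"linear":[0.09,0,0.09],"roll":0},{"linear":[0,0,0],"roll":0},{"linear":[0,0,0],"roll":0}]' >/dev/null; python3 st.py
```

```text
t 17.73 grasp fix xyz [-34.5  -0.3] 105.2 F fix [-3.3  0.5] 13.5 w 0.1 gf 6.6
t 18.15 grasp fix xyz [-46.8  -0.3] 99.1 F fix [-26.  -2.] 60.6 w -0.0 gf 33.3
```

Unexpectedly high force (66 N). I'll stop and look before going on.

```bash
python3 -c "
import pickle
from h import *
c=optics.calibration('wrist'); w=optics.get_image('wrist'); t=optics.get_image('top'); s=optics.get_image('scene'); pickle.dump((c,w,t,s),open('pics/w6.pkl','wb'))
a=np.zeros((600,800,3),np.uint8)
a[:300,:400]=cv2.resize(w[:,:,::-1],(400,300)); a[:300,400:]=cv2.resize(cv2.convertScaleAbs(t[170:275,240:380,::-1],alpha=1.8),(400,300),interpolation=cv2.INTER_CUBIC)
a[300:,:400]=cv2.resize(cv2.convertScaleAbs(s[180:270,165:285,::-1],alpha=1.5),(400,300),interpolation=cv2.INTER_CUBIC)
a[300:,400:]=cv2.resize(cv2.convertScaleAbs(w[160:310,160:345,::-1],alpha=2.5),(400,300),interpolation=cv2.INTER_CUBIC)
cv2.imwrite('pics/c6.png',a)"; python3 st.py
```

```text
t 18.3 grasp fix xyz [-46.8  -0.3] 99.1 F fix [-26.8  -1. ] 61.4 w 0.0 gf 33.4
```

View pics/c6.png

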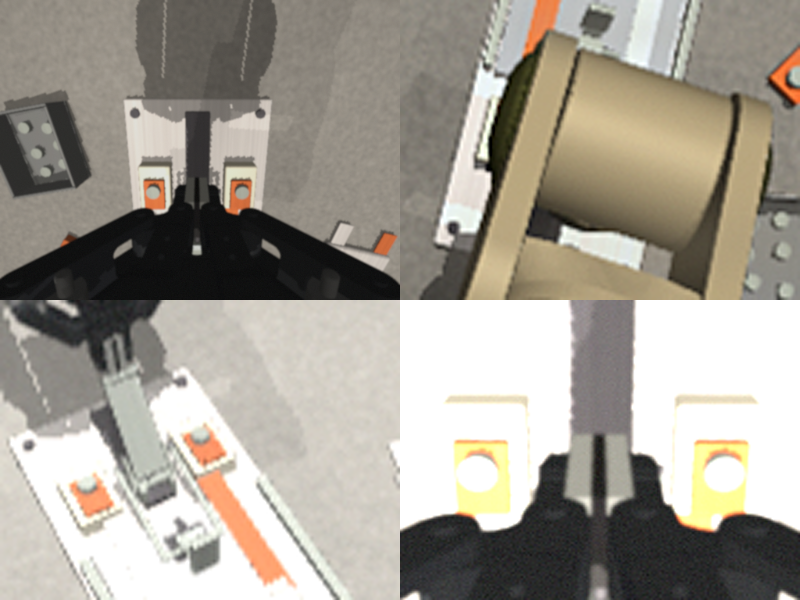

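The fingertips appear to sit on the lever's end: in the scene crop the end is at about (105,375)–(140,368) and the lever's foot at about (140,495). I'll compare this with model projections to get the angle.

Run:
```python
from fit import *
p=np.load("fit.npy"); p[0]+=.0007; sc=optics.calibration("scene"); s=env.observe()
f=lambda P,k:((projd(sc,P,k)[0]-[165,180])*[400/120,300/90]+[0,300]).round()
for k in (0,-.07):
    print("k",k,"tcp",f(s["position"],k),"bolts",f(W(p,[-12,46,39]),k),f(W(p,[-12,-46,39]),k), "plate corner",f(W(p,[-105,-78,10]),k),f(W(p,[-105,78,10]),k))
    for th in (.5,.6,.7,.8,.9,1.,1.1,1.2,1.3):
        p[3]=th; print(th,[f(W(p,lev(p,-90,y,z)),k).tolist() for z in(4,13) for y in (-13,13)], "foot",[f(W(p,lev(p,-10,y,9)),k).tolist() for y in (-13,13)])
print(s["tool_rot"].round(3).tolist(),s["wrist_torque"].round(2), s["q"].round(1))
```

```text
k 0 tcp [115. 387.] bolts [197. 431.] [ 84. 480.] plate corner [  5. 438.] [184. 364.]
0.5 [[85.0, 377.0], [117.0, 364.0], [86.0, 373.0], [118.0, 360.0]] foot [[130.0, 471.0], [162.0, 457.0]]
0.6 [[86.0, 374.0], [119.0, 361.0], [88.0, 372.0], [120.0, 359.0]] foot [[131.0, 472.0], [163.0, 458.0]]
0.7 [[88.0, 373.0], [121.0, 360.0], [90.0, 371.0], [123.0, 358.0]] foot [[131.0, 473.0], [164.0, 459.0]]
0.8 [[90.0, 372.0], [123.0, 359.0], [93.0, 372.0], [126.0, 359.0]] foot [[132.0, 474.0], [164.0, 460.0]]
0.9 [[93.0, 373.0], [126.0, 360.0], [96.0, 374.0], [129.0, 361.0]] foot [[133.0, 475.0], [165.0, 461.0]]
1.0 [[96.0, 375.0], [130.0, 362.0], [100.0, 377.0], [133.0, 364.0]] foot [[134.0, 477.0], [166.0, 463.0]]
1.1 [[100.0, 378.0], [134.0, 365.0], [104.0, 382.0], [138.0, 368.0]] foot [[135.0, 478.0], [167.0, 464.0]]
1.2 [[104.0, 383.0], [138.0, 369.0], [109.0, 387.0], [143.0, 373.0]] foot [[135.0, 480.0], [168.0, 466.0]]
1.3 [[109.0, 388.0], [143.0, 374.0], [113.0, 394.0], [148.0, 380.0]] foot [[136.0, 481.0], [168.0, 467.0]]
k -0.07 tcp [115. 387.] bolts [197. 431.] [ 84. 480.] plate c
[... 412 characters left out ...]
foot [[132.0, 474.0], [165.0, 460.0]]
0.9 [[94.0, 373.0], [126.0, 360.0], [96.0, 374.0], [130.0, 361.0]] foot [[133.0, 475.0], [165.0, 461.0]]
1.0 [[97.0, 375.0], [130.0, 362.0], [100.0, 377.0], [134.0, 364.0]] foot [[134.0, 477.0], [166.0, 462.0]]
1.1 [[100.0, 378.0], [134.0, 365.0], [104.0, 382.0], [138.0, 368.0]] foot [[135.0, 478.0], [167.0, 464.0]]
1.2 [[105.0, 383.0], [138.0, 369.0], [109.0, 387.0], [143.0, 373.0]] foot [[136.0, 480.0], [168.0, 465.0]]
1.3 [[109.0, 388.0], [143.0, 374.0], [114.0, 394.0], [148.0, 380.0]] foot [[136.0, 481.0], [169.0, 467.0]]
[[-0.966, 0.257, 0.002], [0.257, 0.966, -0.002], [-0.003, -0.001, -1.0]] [ 0.79  3.96 -0.07] [-19.4  26.4  90.4  -0.1  63.  -94.5]
```

Run:
```python
from fit import *
p=np.load("fit.npy"); p[0]+=.0007
c5,w5=pickle.load(open("pics/w5.pkl","rb")); c6,w6,t6,s6=pickle.load(open("pics/w6.pkl","rb"))
print("w5 cam z",np.array(c5["T"])[:3,3])
g=w5.mean(2).astype(int)
print("w5 col252 rows0-70",g[0:70,252]); 
for r in (2,10,20,40,52): print("w5 row",r,g[r,228:278])
for th in (.5,.7,.9,1.,1.1,1.2,1.3,1.4):
    p[3]=th; print(th,[projd(c5,W(p,lev(p,x,y,z)),p[5])[0].round(1).tolist() for x,z in ((-90,13),(-90,4),(-85,13),(-85,9),(-20,9)) for y in (-13,13)])
g=s6.mean(2).astype(int)
print("scene rows 190..240 cols 185..222")
for r in range(188,244,2): print(r,g[r,185:222])
```

```text
w5 cam z [ 0.62207419 -0.08658314  0.35541245]
w5 col252 rows0-70 [ 88  88  87  87  84  78  70  60  52  48  48  48  49  49  49  49  49  49
  49  50  51  52  51  51  50  52  50  51  53  51  50  50  51  50  51  52
  51  50  51  50  51  52  50  52  50  50  52  53  52  50  51  51  52  52
  49  47  44  43  46  49  49  50  48  44  45  68  94 109 114 114]
w5 row 2 [112 112 110 111 112 112 109  98  88  87  86  88  87  88  87  88  86  87
  87  89  89  87  88  87  87  88  88  88  89  88  89  88  87  88  87  88
  88  88  88  87  86  86  94 105 110 112 111 110 110 110]
w5 row 10 [113 112 111 111 112 113 113 107  88  65  51  48  48  47  47  47  49  49
  49  48  49  48  49  49  48  48  48  49  50  49  48  48  49  50  48  49
  50  49  50  50  62  86 104 110 111 110 111 111 110 111]
w5 row 20 [109 112 111 111 111 113 113 114 106  87  65  53  51  51  51  50  51  51
  51  51  50  53  51  51  51  50  51  52  52  52  50  52  53  51  54  53
  52  53  53  63  85 103 110 111 112 113 112 111 111 112]
w5 row 40 [85 80 82 78 72 76 82 84 86 84 70 57 52 52 51 51 49 49 50 52 50 52 52 52
 51 51 52 52 52 51 53 51 
[... 5237 characters left out ...]
82 116 139 119 117 143 119 142 129 106  93  85  68 104 115 167 118 108
 125]
236 [174 124 120 102 130 135 138 116  83 102 124 132 198 189 128 121 126 146
 144  96 130 106 152 150  99  73  79  81  79  81  80  80  93 171 181 126
 117]
238 [203 173 128 123 112 105 107 114 124 121 121 122 137 199 197 151 125 105
 151 161 114  71  86  89  87  85  83  84  79  68  74  53  86 168 183 189
 162]
240 [167 202 204 131 124 120 123 122 123 125 122 121 124 124 180 202 156 155
 109 133 159 137  91  80  77  75  61  47  82 136 157 193 192 190 195 195
 191]
242 [127 157 200 205 112 121 121 121 122 112 105 108 100 154 160 167 151 173
 158 129 132 158 175 127  91 146 160 191 192 193 191 194 196 193 190 199
 200]
```

Likely the finger is not on the push face as intended. I'll back straight off and re-measure.

```bash
python3 -m jog '[{"linear":[0,0,-0.2],"roll":0},{"linear":[0,0,-0.2],"roll":0},{"linear":[0,0,0],"roll":0},{"linear":[0,0,0],"roll":0}]' >/dev/null; python3 st.py; python3 -m jog '[{"linear":[0,0,-0.4],"roll":0},{"linear":[0,0,-0.5],"roll":0},{"linear":[0,0,-0.5],"roll":0},{"linear":[0,0,-0.5],"roll":0},{"linear":[0,0,0],"roll":0},{"linear":[0,0,0],"roll":0}]' >/dev/null; python3 st.py
python3 -m jog '[{"linear":[-0.6,0,-0.4],"roll":0},{"linear":[-0.6,0,0],"roll":0},{"linear":[-0.6,0,0],"roll":0},{"linear":[-0.6,0,0],"roll":0},{"linear":[0,0,0],"roll":0},{"linear":[0,0,0],"roll":0}]' >/dev/null; python3 st.py; python3 snap.py w7
python3 - <<'E'
from fit import *
p=np.load("fit.npy"); p[0]+=.0007
c,im=pickle.load(open("pics/w7.pkl","rb")); g=im.mean(2).astype(int)
print(g[0:120,252].tolist()); 
for r in range(10,110,12): print(r,g[r,222:284].tolist())
for th in (.5,.7,.9,1.,1.1,1.2,1.3,1.4):
    p[3]=th; print(th,[projd(c,W(p,lev(p,x,0,z)),p[5])[0].round(1).tolist() for x,z in ((-90,13),(-90,4),(-85,13),(-85,9),(-20,9))])
E
```

```text
t 18.63 grasp fix xyz [-45.8  -0.2] 109.1 F fix [-0.2  0.3] -1.5 w -0.2 gf 0.0
t 19.13 grasp fix xyz [-45.7  -0.3] 184.9 F fix [-0.8  0.1] -0.4 w 0.4 gf 0.0
t 19.63 grasp fix xyz [50.1  0.1] 198.6 F fix [-0.8 -0.8] 1.1 w 0.1 gf 0.0
[80, 81, 82, 84, 83, 84, 83, 83, 84, 84, 82, 83, 82, 82, 82, 81, 80, 81, 82, 84, 83, 83, 85, 83, 82, 82, 82, 82, 88, 101, 117, 124, 125, 126, 124, 125, 126, 125, 126, 120, 101, 71, 54, 50, 52, 52, 51, 53, 51, 51, 52, 52, 51, 52, 52, 50, 52, 52, 50, 52, 51, 53, 52, 53, 54, 53, 52, 53, 52, 53, 52, 53, 52, 50, 52, 51, 52, 54, 52, 52, 53, 52, 53, 52, 52, 53, 53, 52, 53, 53, 53, 52, 51, 53, 52, 53, 52, 53, 53, 53, 52, 53, 54, 52, 54, 52, 54, 53, 52, 57, 69, 83, 91, 94, 95, 95, 92, 91, 90, 86]
10 [86, 99, 113, 106, 90, 85, 86, 87, 85, 85, 85, 87, 87, 89, 89, 87, 85, 85, 84, 83, 84, 83, 82, 83, 82, 84, 84, 82, 83, 83, 82, 84, 84, 83, 84, 85, 84, 85, 83, 84, 83, 83, 83, 84, 83, 82, 82, 83, 84, 84, 83, 84, 82, 83, 81, 81, 82, 82, 83, 83, 84, 83]
22 [103, 128, 131, 109, 90, 83, 83, 82, 82, 81, 82, 84, 84, 85, 84, 83, 83, 85, 83, 85, 85, 84, 84, 83, 84, 83, 82, 82, 8
[... 2143 characters left out ...]
 110, 106, 88, 86, 101, 116, 121, 121]
0.5 [[253.2, 50.2], [253.2, 47.0], [253.1, 56.0], [253.1, 54.5], [252.7, 118.8]]
0.7 [[253.2, 62.4], [253.2, 56.6], [253.2, 67.8], [253.1, 65.2], [252.7, 122.5]]
0.9 [[253.2, 79.3], [253.2, 71.1], [253.1, 83.8], [253.1, 80.2], [252.7, 126.6]]
1.0 [[253.1, 89.2], [253.2, 80.0], [253.1, 93.1], [253.1, 89.0], [252.7, 128.7]]
1.1 [[253.1, 100.0], [253.1, 89.9], [253.1, 103.1], [253.1, 98.7], [252.6, 130.9]]
1.2 [[253.1, 111.2], [253.1, 100.5], [253.0, 113.5], [253.0, 108.8], [252.6, 133.0]]
1.3 [[253.0, 122.7], [253.1, 111.6], [253.0, 124.2], [253.0, 119.3], [252.6, 135.1]]
1.4 [[253.0, 134.3], [253.0, 122.9], [252.9, 134.9], [252.9, 130.0], [252.6, 137.1]]
```

The lever sprang back to about 1.29 rad and is unharmed. I'll try again lower on the grip (r of about 60 mm, clear of the rim), in small steps with force checks.

```bash
sed -i 's/^import sys/print("   M fix y",round(float(np.array([-np.sin(p[2]),np.cos(p[2])])@s["wrist_torque"][:2]),2),"TCP x,z",f[0].round(1),round(gz-18.7,1),"corner x",round(f[0]-11,1)); import sys/' st.py
python3 -m jog '[{"linear":[0.45,0,0],"roll":0},{"linear":[0.43,0,0.4],"roll":0},{"linear":[0,0,0.5],"roll":0},{"linear":[0,0,0.5],"roll":0},{"linear":[0,0,0.5],"roll":0},{"linear":[0,0,0.5],"roll":0},{"linear":[0,0,0],"roll":0},{"linear":[0,0,0],"roll":0}]' >/dev/null; python3 st.py
python3 -m jog '[{"linear":[0.1,0,0],"roll":0},{"linear":[0.1,0,0],"roll":0},{"linear":[0.1,0,0],"roll":0},{"linear":[0,0,0],"roll":0},{"linear":[0,0,0],"roll":0}]' >/dev/null; python3 st.py
python3 -m jog '[{"linear":[0.1,0,0.02],"roll":0},{"linear":[0.1,0,0.02],"roll":0},{"linear":[0,0,0],"roll":0},{"linear":[0,0,0],"roll":0}]' >/dev/null; python3 st.py
```

```text
t 20.35 grasp fix xyz [13.9  0.1] 104.9 F fix [ 0.3 -0.3] -0.0 w -0.1 gf 0.0
   M fix y -0.04 TCP x,z 13.9 86.2 corner x 2.9
t 20.77 grasp fix xyz [ 2.9 -0. ] 105.9 F fix [0.2 0.8] 0.1 w -0.1 gf 0.0
   M fix y -0.03 TCP x,z 2.9 87.2 corner x -8.1
t 21.1 grasp fix xyz [-5.1 -0.1] 103.8 F fix [ 1. -0.] 1.4 w 0.1 gf 0.5
   M fix y -0.14 TCP x,z -5.1 85.1 corner x -16.1
```

```bash
python3 -m jog '[{"linear":[0.08,0,0.07],"roll":0},{"linear":[0.07,0,0.07],"roll":0},{"linear":[0,0,0],"roll":0},{"linear":[0,0,0],"roll":0}]' >/dev/null; python3 st.py
python3 -m jog '[{"linear":[0.07,0,0.04],"roll":0},{"linear":[0.06,0,0.04],"roll":0},{"linear":[0,0,0],"roll":0},{"linear":[0,0,0],"roll":0}]' >/dev/null; python3 st.py
```

```text
t 21.43 grasp fix xyz [-11.3  -0.1] 97.8 F fix [2.5 0.5] 0.6 w 0.1 gf 1.1
   M fix y -0.42 TCP x,z -11.3 79.1 corner x -22.3
t 21.77 grasp fix xyz [-16.5  -0.1] 94.7 F fix [ 1.4 -0.7] 1.3 w -0.2 gf 1.3
   M fix y -0.41 TCP x,z -16.5 76.0 corner x -27.5
```

```bash
python3 -m jog '[{"linear":[0.08,0,0.04],"roll":0},{"linear":[0.07,0,0.05],"roll":0},{"linear":[0,0,0],"roll":0},{"linear":[0,0,0],"roll":0}]' >/dev/null; python3 st.py
python3 -m jog '[{"linear":[0.06,0,0.05],"roll":0},{"linear":[0.06,0,0.05],"roll":0},{"linear":[0,0,0],"roll":0},{"linear":[0,0,0],"roll":0}]' >/dev/null; python3 st.py
```

```text
t 22.1 grasp fix xyz [-22.7  -0.1] 91.1 F fix [ 2.  -1.1] 0.1 w -0.1 gf 1.2
   M fix y -0.37 TCP x,z -22.7 72.4 corner x -33.7
t 22.43 grasp fix xyz [-27.5  -0.1] 87.0 F fix [ 4. -1.] 1.3 w 0.1 gf 1.4
   M fix y -0.46 TCP x,z -27.5 68.3 corner x -38.5
```

```bash
python3 -m jog '[{"linear":[0.05,0,0.06],"roll":0},{"linear":[0.05,0,0.06],"roll":0},{"linear":[0,0,0],"roll":0},{"linear":[0,0,0],"roll":0}]' >/dev/null; python3 st.py
python3 - <<'E'
from h import *
g=optics.get_image("scene").mean(2).astype(int)
for r in range(186,246,2): print(r,"".join(" .:-=+*#%@"[min(9,v//21)] for v in g[r,180:240]))
E
```

```text
t 22.77 grasp fix xyz [-31.4  -0.2] 82.4 F fix [1.5 0. ] 3.5 w 0.4 gf 1.9
   M fix y -0.19 TCP x,z -31.4 63.7 corner x -42.4
186 :.:.............................-:....:+++***+**************
188 ::+++=:.... ...................:.....:+*********************
190 :::=+**++-..........................-+*+*********+*+********
192 --:...:---=-......................:=+*******+++*************
194 ..........::.............. ...:..:-+******************+++***
196 .................. .........--------+***********+*********+*
198 ...........................:---------+****************+*****
200 =--:.................::+=:.:----------*##*******************
202 ======--:...:--....:-=::=-..+=----===####%******************
204 ==========-===-.....-=-.==..-+==+++++----#%#****************
206 ===============-....-=-.-=::=+++++++++=+*%%%%**********+****
208 ===============--:..:==::====++++++++++++%%%%%#*************
210 ===============+==----=-:=+++++++++++++##%%@@@@@#***********
212 ==========++=+=-::-==--===***=+++++++#%@@@%@%%%%%#****+**+**
214 +====+++++++-:::::=**==++*****+++++#%@@%%%%%%%%%%%#*********

[... 274 characters left out ...]
++++#%@#=:::+**********+*=*=+%@#+++++++++*%%%%%%**
226 *#####%####%@%%%@@#=---+**********+*##*=%@#++++++++=+%@#%%%*
228 %@@@%%%@%%%%@%%%%@@#=-*=**********#+*+**=#%@++-=+**##*+*%%%%
230 %@@@@%%@@@@@@@@%%@%+=-=+-******++=+**++**=*%@%*##++++++*%%%%
232 @@@@%@@@@@%%#*%@#%%*#*=+++*++-++##***#+**#==++++++++##%%%%%%
234 @%%@@@%######*+*@%%#+#*=+*++****+=--=+%+#*#=++++++++*%%%%%%%
236 @@*%@%++=***+-++*@%+++#*=*=**=-------=%%+++#*+++++++**%%@%%%
238 @@%+#@%*++=++++++*@@*++##=--==------:=#%%#++#*++++*++**#%%%%
240 @@@%+%@@*+++++++++*%@##+*#*=---::=*#%%%%%%%**##***+*++++*%%%
242 %%@@@*#@@++++++=+=####%#+*#%+=*#%%%%%%%%@@@@%##%#**+*+++**#%
244 %%%@@@*#@@+++##*#*+*##%%#+*#%@@%%%%%@%#@%%%%%%%*#%#*++*++++#
```

```bash
python3 snap.py w8; python3 st.py
python3 - <<'E'
from fit import *
p=np.load("fit.npy"); p[0]+=.0007
c,im=pickle.load(open("pics/w8.pkl","rb")); g=im.mean(2).astype(int)
for r in range(60,330,5): print(r,"".join(" .:-=+*#%@"[min(9,v//18)] for v in g[r,190:320:2]))
for th in (.3,.5,.6,.7,.9,1.1,1.3):
    p[3]=th; print(th,[projd(c,W(p,lev(p,x,y,z)),p[5])[0].round(0).tolist() for x,z in ((-90,13),(-90,4),(-60,9)) for y in (-13,13)])
print("tip",projd(c,env.observe()["position"],p[5]))
E
```

```text
t 22.87 grasp fix xyz [-31.4  -0.2] 82.4 F fix [1.9 0.3] 4.0 w -0.2 gf 1.7
   M fix y -0.18 TCP x,z -31.4 63.7 corner x -42.4
60 ++++==+##++++==+++++++++++++====+++=++++=======================**
65 ++++++++#*++++++++++++++++++====++===++========================+*
70 +++++++#*++++++++++++==+++++++++++++++========================+*+
75 +++++++##*++++++++++++++===+++++++++++========================*+=
80 +++++++##++++++++++++++++++++++++++++=========================**=
85 +++++++#+++++++++++++++++++++==+++++=========================+*==
90 +++++++##+++++++=++=++++++++++++++===========================+#+=
95 ++++++*#*+++++++=+++++++++++++++++++=========================**==
100 +++++++*#+++++++++++++++++++++=+++++========================+**+=
105 =++++++*++==+++++++++++++++++++++++==============================
110 #####%@%##########################***************************#@%*
115 #####@@##########################********************************
120 #################################********************************
125 ######################*=----------------=************************
13
[... 2838 characters left out ...]
2.0, 140.0], [275.0, 140.0], [234.0, 186.0], [273.0, 186.0]]
0.5 [[230.0, 166.0], [278.0, 166.0], [231.0, 156.0], [277.0, 156.0], [233.0, 199.0], [274.0, 200.0]]
0.6 [[229.0, 180.0], [279.0, 180.0], [230.0, 167.0], [278.0, 168.0], [232.0, 208.0], [275.0, 208.0]]
0.7 [[228.0, 195.0], [280.0, 195.0], [229.0, 181.0], [279.0, 181.0], [232.0, 217.0], [275.0, 217.0]]
0.9 [[227.0, 230.0], [281.0, 231.0], [228.0, 213.0], [280.0, 213.0], [231.0, 237.0], [275.0, 237.0]]
1.1 [[227.0, 269.0], [281.0, 269.0], [227.0, 249.0], [281.0, 250.0], [231.0, 258.0], [276.0, 258.0]]
1.3 [[227.0, 305.0], [280.0, 305.0], [227.0, 287.0], [281.0, 287.0], [231.0, 278.0], [275.0, 278.0]]
tip [[252.76746473 225.6451716 ]]
```

The wrist view shows the lever at about 0.9 rad (end face at rows 213–230). That only fits if the real fingertips stand about 25 mm behind the stated TCP, and the open-finger view at the start says the same. I'll re-plan the arc with that offset.

```bash
python3 -m jog '[{"linear":[0.015,0,0.085],"roll":0},{"linear":[0.015,0,0.085],"roll":0},{"linear":[0,0,0],"roll":0},{"linear":[0,0,0],"roll":0}]' >/dev/null; python3 st.py
python3 -m jog '[{"linear":[0.07,0,0.06],"roll":0},{"linear":[0.07,0,0.06],"roll":0},{"linear":[0,0,0],"roll":0},{"linear":[0,0,0],"roll":0}]' >/dev/null; python3 st.py
```

```text
t 23.2 grasp fix xyz [-32.2  -0.2] 75.6 F fix [ 1.9 -0.6] 3.5 w -0.1 gf 1.9
   M fix y -0.34 TCP x,z -32.2 56.9 corner x -43.2
t 23.53 grasp fix xyz [-38.   -0.2] 70.7 F fix [ 1. -1.] 3.3 w -0.2 gf 1.5
   M fix y -0.25 TCP x,z -38.0 52.0 corner x -49.0
```

```bash
python3 -m jog '[{"linear":[0.06,0,0.065],"roll":0},{"linear":[0.06,0,0.065],"roll":0},{"linear":[0,0,0],"roll":0},{"linear":[0,0,0],"roll":0}]' >/dev/null; python3 st.py
python3 -m jog '[{"linear":[0.057,0,0.071],"roll":0},{"linear":[0.057,0,0.071],"roll":0},{"linear":[0,0,0],"roll":0},{"linear":[0,0,0],"roll":0}]' >/dev/null; python3 st.py
python3 -m jog '[{"linear":[0.05,0,0.077],"roll":0},{"linear":[0.05,0,0.077],"roll":0},{"linear":[0,0,0],"roll":0},{"linear":[0,0,0],"roll":0}]' >/dev/null; python3 st.py
```

```text
t 23.87 grasp fix xyz [-43.1  -0.2] 65.4 F fix [1.1 1.4] 2.1 w 0.2 gf 1.0
   M fix y 0.0 TCP x,z -43.1 46.7 corner x -54.1
t 24.2 grasp fix xyz [-47.5  -0.2] 59.7 F fix [0.6 0.1] -0.1 w 0.1 gf 0.4
   M fix y -0.04 TCP x,z -47.5 41.0 corner x -58.5
t 24.53 grasp fix xyz [-51.7  -0.2] 53.4 F fix [0.2 0.2] 0.3 w 0.1 gf 0.0
   M fix y -0.0 TCP x,z -51.7 34.7 corner x -62.7
```

Contact vanished; I'll check the lever angle numerically with the wrist camera.

```bash
cat > see.py <<'E'
from fit import *
import sys
p=np.load("fit.npy"); p[0]+=.0007
c,im=pickle.load(open(f"pics/{sys.argv[1]}.pkl","rb")); g=im.mean(2).astype(int); r0,r1=int(sys.argv[2]),int(sys.argv[3])
for r in range(r0,r1,4): print(r,"".join(" .:-=+*#%@"[min(9,v//18)] for v in g[r,180:330:2]))
for th in (0,.1,.2,.3,.4,.5,.6,.8,1.):
    p[3]=th; print(th,[projd(c,W(p,lev(p,x,y,z)),p[5])[0].round(0).tolist() for x,z in ((-90,13),(-90,4),(-60,9)) for y in (-13,13)])
E
python3 snap.py w9; python3 see.py w9 60 290
```

```text
60 +++++++++#+++++++++++++++++++++++++++++++++=============================+#+
64 +++++++++##++++++++++++++++++++++++++++++++=============================+#*
68 ++++++++##++++++++++++++++++++===++++++=++==============================*+=
72 ++++++++*%*+++++++++++++===+=++++++++++++++=============================**=
76 +++++++++##+++++++++++++++++++++++++==++++==============================+#+
80 ++++++++##++++++++++++++++++++++++++===++==============================*#==
84 +++++++++#*++++++++++++++++++++++++=+++++==============================+#+=
88 ++++++++**++++++++++++++++++++++++==++++==============================+#+==
92 ++++++++*#*+++++++++++++++++++++++++++++==============================+#*==
96 +++++++*#*+++++++++++++++==++++++++++++==============================+*+===
100 ++++++++##+++++++++++++++++++++++++++++===============================*#===
104 +++++++++#+++++++++++++++++++++++++++++===============================+#+==
108 ++++++++#*++++++++++++++++++++++++++++===============================+*+===
112 ++++++++*#*+++++++++++++++++++++++++++============================
[... 3736 characters left out ...]
229.0, 182.0], [278.0, 182.0], [231.0, 175.0], [277.0, 175.0], [232.0, 225.0], [275.0, 225.0]]
0.3 [[228.0, 192.0], [280.0, 193.0], [230.0, 183.0], [278.0, 183.0], [231.0, 232.0], [276.0, 232.0]]
0.4 [[227.0, 205.0], [281.0, 206.0], [228.0, 194.0], [280.0, 194.0], [230.0, 241.0], [277.0, 241.0]]
0.5 [[226.0, 221.0], [282.0, 221.0], [227.0, 207.0], [281.0, 207.0], [230.0, 251.0], [277.0, 251.0]]
0.6 [[225.0, 239.0], [284.0, 239.0], [226.0, 222.0], [282.0, 222.0], [229.0, 261.0], [278.0, 261.0]]
0.8 [[223.0, 281.0], [285.0, 281.0], [224.0, 260.0], [284.0, 260.0], [229.0, 284.0], [279.0, 285.0]]
1.0 [[222.0, 327.0], [286.0, 327.0], [223.0, 304.0], [286.0, 304.0], [228.0, 309.0], [279.0, 309.0]]
```

The lever is at about 0.4 rad but carries no load, so the loop may be off the hook. I'll back off and check the wire and hook.

```bash
python3 -m jog '[{"linear":[0,0,-0.6],"roll":0},{"linear":[0,0,-0.7],"roll":0},{"linear":[0,0,-0.7],"roll":0},{"linear":[-0.6,0,-0.7],"roll":0},{"linear":[-0.7,0,-0.7],"roll":0},{"linear":[-0.8,0,-0.4],"roll":0},{"linear":[-0.8,0,0],"roll":0},{"linear":[-0.8,0,0],"roll":0},{"linear":[-0.7,0,0],"roll":0},{"linear":[0,0,0],"roll":0},{"linear":[0,0,0],"roll":0}]' >/dev/null; python3 st.py; python3 snap.py w10
python3 - <<'E'
import pickle
for n in ("w5","w10"):
    c,im=pickle.load(open(f"pics/{n}.pkl","rb")); g=im.mean(2).astype(int)
    print(n)
    for r in range(0,165,3): print("%3d"%r,"".join(" .:-=+*#%@"[min(9,v//17)] for v in g[r,215:292]))
E
```

```text
t 25.5 grasp fix xyz [125.2   0.4] 204.1 F fix [0.7 0.1] 0.2 w 0.1 gf 0.0
   M fix y -0.02 TCP x,z 125.2 185.4 corner x 114.2
w5
  0 ********#%@#********++++++++++++++++++++++++++++++++++++*********************
  3 ********************++++++++++++++++++++++++++++++++++++*********************
  6 *******#%%%#********+==================================+*********************
  9 *********##**********+--:::::::::::::::::-:::::-:::::-=+*********************
 12 #####%@@#************+=-::::::::::::::::::::::::::-:--+*************######***
 15 ######%@%*+***********=----:::::::::::::::::-:::-:::-=+**********++*######***
 18 ####%@@@#+=+**********=---:::::-----::::-::----------=+*********+++*######***
 21 #####%@@%+=+**********+----::---------::---:--:------+**********+++*######***
 24 ***##%@%#+=++*********+=-----::-:----::----:--------=+**********+++*####**+++
 27 ===+*%@@%+=++**********=----:-:--:----:---::--------=+**********+=+*###*=----
 30 ====*#%@%*=++**********=-----:-------:----:--:------=+**********+++####*=---=
 33 ===+#@@@#+=+++******++==--:::-:::----::----:------:--==+********+
[... 7352 characters left out ...]
*++++++++++==+#@@@@@@@@@@@@@@%########***###
141 @@@@@@@@@@@@@@@@@@@@@@@@@@@@%%%%%%#*********+**#@@@@@@@@@@@@@@%########***###
144 @@@@@@@@@@@@@@@@@@@@@@@@@@@@@@@@@@@@@@@@@@@@@@@@@@@@@@@@@@@@@@%########**####
147 @@@@@@@@@@@@@@@@@@@@@@@@@@@@@@@@@@@@@@@@@@@@@@@@@@@@@@@@@@@@@@%########**####
150 @@@@@@@@@@@@@@@@@@@@@@@@@@@@@@@@@@@@@@@@@@@@@@@@@@@@@@@@@@@@@@%########**####
153 @@@@@@@@@@@@@@@@@@@@@@@@@@@@@@@@@@@@@@@@@@@@@@@@@@@@@@@@@@@@@@%########*#####
156 @@@@@@@@@@@@@@@@@@@@@@@@@@@@@@@@@@@@@@@@@@@@@@@@@@@@@@@@@@@@@@%########**####
159 @@@@@@@@@@@@@@@@@@@@@@@@@@@@@@@@@@@@@@@@@@@@@@@@@@@@@@@@@@@@@@%#########*####
162 @@@@@@@@@@@@@@@@@@@@@@@@@@@@@@@@@@@@@@@@@@@@@@@@@@@@@@@@@@@@@@%#########*####
```

The tray edge has moved about 6 px towards the latch relative to the fixed blocks, so it is drawn and the loop is still hooked. Next I measure the lever angle from further back.

```bash
python3 -m jog '[{"linear":[0.9,0,0],"roll":0},{"linear":[0.9,0,0],"roll":0},{"linear":[0.9,0,0],"roll":0},{"linear":[0.5,0,0],"roll":0},{"linear":[0,0,0],"roll":0},{"linear":[0,0,0],"roll":0},{"linear":[0,0,0],"roll":0}]' >/dev/null; python3 st.py; python3 snap.py w11; python3 see.py w11 20 190 | cut -c1-100
```

```text
t 26.13 grasp fix xyz [-3.  -0.1] 206.4 F fix [-0.5  0. ] 0.3 w -0.4 gf 0.0
   M fix y 0.05 TCP x,z -3.0 187.7 corner x -14.0
20 #########*===========+*+===================================++=-===-==--==**
24 ##########+===========*+===================================+*======-====+**
28 ##########+==========+*====================================*+-=========-=**
32 #########*============*+===================================++======-----+**
36 ##########+==========+*====================================*====-=====-=***
40 ##########+==========+*+==================================+*====-=======***
44 #########*===========*+===================================++======--==-=***
48 ##########+==========+*===================================++=====-=====+***
52 ##########*==========*+===================================+=====--=====****
56 ###########+=========**===================================+===-=======+**#*
60 ############+========+*===================================+=========-=+****
64 #############+=======*+=====+============================++==========******
68 #############*======+*+
[... 2640 characters left out ...]
2 [[240.0, 99.0], [266.0, 99.0], [240.0, 97.0], [265.0, 97.0], [241.0, 127.0], [265.0, 127.0]]
0.3 [[240.0, 102.0], [266.0, 102.0], [240.0, 100.0], [266.0, 100.0], [240.0, 129.0], [265.0, 130.0]]
0.4 [[239.0, 106.0], [267.0, 106.0], [240.0, 103.0], [266.0, 103.0], [240.0, 133.0], [265.0, 133.0]]
0.5 [[239.0, 112.0], [267.0, 112.0], [239.0, 107.0], [267.0, 107.0], [240.0, 136.0], [266.0, 137.0]]
0.6 [[239.0, 118.0], [267.0, 118.0], [239.0, 113.0], [267.0, 113.0], [240.0, 141.0], [266.0, 141.0]]
0.8 [[238.0, 134.0], [268.0, 134.0], [239.0, 126.0], [267.0, 127.0], [240.0, 151.0], [266.0, 151.0]]
1.0 [[238.0, 153.0], [268.0, 153.0], [238.0, 144.0], [268.0, 144.0], [239.0, 162.0], [266.0, 162.0]]
```

The lever rests at about 0.38 rad, just before centre. I go back onto the grip and press it through.

```bash
python3 -m jog '[{"linear":[0.6,0,0],"roll":0},{"linear":[0.62,0,0.2],"roll":0},{"linear":[0,0,0.6],"roll":0},{"linear":[0,0,0.6],"roll":0},{"linear":[0,0,0.6],"roll":0},{"linear":[0,0,0.6],"roll":0},{"linear":[0,0,0.5],"roll":0},{"linear":[0,0,0],"roll":0},{"linear":[0,0,0],"roll":0}]' >/dev/null; python3 st.py
python3 -m jog '[{"linear":[0,0,0.2],"roll":0},{"linear":[0,0,0.2],"roll":0},{"linear":[0,0,0.15],"roll":0},{"linear":[0,0,0],"roll":0},{"linear":[0,0,0],"roll":0}]' >/dev/null; python3 st.py
```

```text
t 26.93 grasp fix xyz [-51.7  -0.3] 81.4 F fix [ 0.3 -1.5] 0.6 w -0.0 gf 0.0
   M fix y 0.02 TCP x,z -51.7 62.7 corner x -62.7
t 27.35 grasp fix xyz [-52.   -0.2] 59.8 F fix [-0.3  0.3] -0.3 w 0.2 gf 0.0
   M fix y -0.02 TCP x,z -52.0 41.1 corner x -63.0
```

```bash
python3 -m jog '[{"linear":[0,0,0.1],"roll":0},{"linear":[0.03,0,0.1],"roll":0},{"linear":[0.04,0,0.08],"roll":0},{"linear":[0,0,0],"roll":0},{"linear":[0,0,0],"roll":0}]' >/dev/null; python3 st.py
python3 -m jog '[{"linear":[0.035,0,0.08],"roll":0},{"linear":[0.035,0,0.08],"roll":0},{"linear":[0,0,0],"roll":0},{"linear":[0,0,0],"roll":0}]' >/dev/null; python3 st.py
```

```text
t 27.77 grasp fix xyz [-55.   -0.3] 48.5 F fix [ 0.3 -0.5] 0.6 w 0.4 gf 0.0
   M fix y 0.07 TCP x,z -55.0 29.8 corner x -66.0
t 28.1 grasp fix xyz [-57.9  -0.3] 42.0 F fix [-0.1  0.3] -0.0 w -0.2 gf 0.0
   M fix y -0.01 TCP x,z -57.9 23.3 corner x -68.9
```

```bash
python3 -m jog '[{"linear":[0.02,0,0.06],"roll":0},{"linear":[0.02,0,0.06],"roll":0},{"linear":[0,0,0],"roll":0},{"linear":[0,0,0],"roll":0}]' >/dev/null; python3 st.py; python3 snap.py w12; python3 see.py w12 150 270 | cut -c1-110
```

```text
t 28.43 grasp fix xyz [-59.3  -0.3] 37.3 F fix [0.2 0.1] -0.0 w -0.3 gf 0.0
   M fix y 0.01 TCP x,z -59.3 18.6 corner x -70.3
150 +++==++++++===++===+++===+++++=+===========================================
154 ***##****************#***********+**********++**********+++++**+***********
158 ##############################*********************************************
162 #############################**********************************************
166 #############################**********************************************
170 #############################**********************************************
174 ##########################+:::::::::::::::::::-+*********########*##*******
178 ##########################-::::-:::::::::::::::=**************@@%**###**###
182 ##########################-::::::::::::::::::::=**************#%***********
186 #########################+---------------------=+**************************
190 @@%%#####################++++++++++++++++++++++++*************************#
194 @@@@@@%################%#+=++++++++++++++++++++++*##%#*************##%@@@@@
198 @@@@@@@@@@
[... 1632 characters left out ...]
227.0, 205.0], [281.0, 205.0], [229.0, 196.0], [280.0, 196.0], [230.0, 249.0], [278.0, 249.0]]
0.3 [[226.0, 218.0], [283.0, 218.0], [227.0, 207.0], [281.0, 207.0], [229.0, 258.0], [278.0, 258.0]]
0.4 [[225.0, 234.0], [284.0, 234.0], [226.0, 220.0], [283.0, 220.0], [229.0, 268.0], [279.0, 268.0]]
0.5 [[223.0, 253.0], [286.0, 253.0], [225.0, 235.0], [284.0, 236.0], [228.0, 279.0], [280.0, 280.0]]
0.6 [[222.0, 274.0], [287.0, 274.0], [223.0, 254.0], [286.0, 254.0], [227.0, 292.0], [280.0, 292.0]]
0.8 [[220.0, 323.0], [289.0, 324.0], [221.0, 298.0], [288.0, 299.0], [226.0, 318.0], [281.0, 318.0]]
1.0 [[219.0, 375.0], [290.0, 376.0], [219.0, 349.0], [290.0, 349.0], [226.0, 345.0], [282.0, 345.0]]
```

The lever now reads about 0–0.08 rad with no contact, so it appears to have snapped through. I'll press gently to confirm the stop.

```bash
python3 -m jog '[{"linear":[0.01,0,0.05],"roll":0},{"linear":[0.01,0,0.05],"roll":0},{"linear":[0,0,0],"roll":0},{"linear":[0,0,0],"roll":0}]' >/dev/null; python3 st.py; python3 -m jog '[{"linear":[0,0,0.05],"roll":0},{"linear":[0,0,0.05],"roll":0},{"linear":[0,0,0],"roll":0},{"linear":[0,0,0],"roll":0}]' >/dev/null; python3 st.py;  python3 -m jog '[{"linear":[0,0,0.05],"roll":0},{"linear":[0,0,0],"roll":0},{"linear":[0,0,0],"roll":0}]' >/dev/null; python3 st.py
```

```text
t 28.82 grasp fix xyz [-60.   -0.3] 33.3 F fix [0.2 0.3] 0.2 w -0.1 gf 0.0
   M fix y 0.02 TCP x,z -60.0 14.6 corner x -71.0
t 29.15 grasp fix xyz [-60.   -0.3] 29.3 F fix [-0.8  0.1] 0.2 w 0.1 gf 0.0
   M fix y 0.0 TCP x,z -60.0 10.6 corner x -71.0
t 29.4 grasp fix xyz [-59.7  -0.3] 28.5 F fix [-4.  -0.6] 12.1 w -0.1 gf 6.5
   M fix y 0.62 TCP x,z -59.7 9.8 corner x -70.7
```

```bash
python3 -m jog '[{"linear":[0,0,0.03],"roll":0},{"linear":[0,0,0],"roll":0},{"linear":[0,0,0],"roll":0}]' >/dev/null; python3 st.py; python3 -m jog '[{"linear":[0,0,-0.3],"roll":0},{"linear":[0,0,-0.6],"roll":0},{"linear":[0,0,-0.8],"roll":0},{"linear":[0,0,-0.8],"roll":0},{"linear":[0,0,-0.8],"roll":0},{"linear":[0,0,-0.8],"roll":0},{"linear":[-0.7,0,-0.5],"roll":0},{"linear":[-0.7,0,0],"roll":0},{"linear":[0,0,0],"roll":0},{"linear":[0,0,0],"roll":0}]' >/dev/null; python3 st.py; python3 snap.py w13; python3 see.py w13 70 230 | cut -c1-110
python3 - <<'E'
from fit import *
p=np.load("fit.npy"); p[0]+=.0007
c=pickle.load(open("pics/w13.pkl","rb"))[0]
for d in (0,3,6,9): print("tray near edge? lip end,post",d,[projd(c,W(p,[x-d,0,z]),p[5])[0][1].round(1) for x,z in((74.5,31),(61,31),(131.5,27))])
E
```

```text
t 29.65 grasp fix xyz [-59.7  -0.3] 28.3 F fix [-8.2 -0.6] 25.8 w -0.2 gf 12.7
   M fix y 1.25 TCP x,z -59.7 9.6 corner x -70.7
t 30.48 grasp fix xyz [-3.5 -0.2] 209.7 F fix [-0.3 -0.1] -0.4 w -0.2 gf 0.0
   M fix y 0.06 TCP x,z -3.5 191.0 corner x -14.5
70 ##############+======*+==================================+========+*******#
74 #############*+==========================================+========*********
78 ############*==========+================================-========+*********
82 ####++*++*+**+===================================================++++*****#
86 ###@@@@@@@@@%#######****#######**#****##********++++***+**********@@@@#****
90 ###@@@@@@@@@@#######****#######**#**#*##*******++++***+**********#@@@@#****
94 ###@@@*==*@@@#######****##**##*+++++++++++*****++++***********+=::+@@@*****
98 ###@@@+===@@@###*###****##*##*+++++++++++++****++***%#********+-:-=%@@*****
102 ###@@@@@@@@@@@@@%###****##*###*++++++++++++***+++++**********##%%@@@@@*****
106 ###%@@@@@@@@@@@@@@@@@##*##**##*+++++++++*++****++*+*****%@@@@@@@@@@@@%*****
110 ###%@@@@@@@@@@@@@@@@@@@@@@##%%%+++++++++*++*#@@%*
[... 2899 characters left out ...]
, 108.0], [240.0, 137.0], [265.0, 137.0]]
0.6 [[239.0, 119.0], [267.0, 119.0], [239.0, 113.0], [267.0, 113.0], [240.0, 141.0], [266.0, 141.0]]
0.8 [[239.0, 135.0], [267.0, 135.0], [239.0, 127.0], [267.0, 127.0], [240.0, 151.0], [266.0, 151.0]]
1.0 [[238.0, 153.0], [268.0, 154.0], [238.0, 144.0], [268.0, 144.0], [240.0, 163.0], [266.0, 163.0]]
tray near edge? lip end,post 0 [np.float64(234.6), np.float64(224.6), np.float64(272.8)]
tray near edge? lip end,post 3 [np.float64(232.4), np.float64(222.3), np.float64(270.8)]
tray near edge? lip end,post 6 [np.float64(230.2), np.float64(220.0), np.float64(268.8)]
tray near edge? lip end,post 9 [np.float64(228.0), np.float64(217.8), np.float64(266.8)]
```

The lever end now sits where the shut model puts it (row 95 or so). The wire is still under the lip and the tray is drawn. Handing in.

```bash
python3 -c "
from rig import env
print(env.close_job())"
```

```text
the job is handed in; nothing more can be done
None
```

I handed the job in at about 30 s; the lever is on its stop past centre, the loop is under the hook, the tray is drawn roughly 6 to 9 mm and the gripper is clear. Two slips on the way: the first tab grip slid off, and the fingertips pressed the raised lever's end with about 67 N. I never measured the loop's hook force or got the judge's result.

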